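# Load the dry-block heater and check its temperature with the surface probe

## Task

Start the incubation in the dry-block heater: lower the blue-capped tube into well 1 (one dot) and let it go, and after it the orange-capped tube into well 2 (two dots), each fully home and not dropped. Then take the yellow surface-temperature probe out of its angled holder and hold it upright with its foot inside the red ring on the heater's block, pressing lightly so that the sprung foot goes in about half-way, and finish while still holding it there. Do not press the probe hard on the heater, and leave the other tubes, the jars and the tweezers where they are.

Things in the scene. Friction and masses are not known exactly. Their poses are not given: they have to be found in the camera images.
- heater: white dry-block heater fixed to the bench, casing 230 (x) by 190 (y), 78 mm tall, control panel along its -x edge. In it an aluminium block, top 85 mm above the bench, 112 by 148 mm, centred at x +30 mm: wells 1 to 4 in a row along y, 36 mm apart, well 1 at the +y end, numbered by 1 to 4 black dots; low microtubes (4 mm) along the block's -x side. Origin: centre of the underside, z up
- well1 (a point): centre of the mouth of well 1 (one dot), on the block's top face; the well is round, 18.5 mm diameter, 45 mm deep, vertical, with a flat floor. A tube that is fully home stands 55 mm out of the block. Axes as the heater's
- well2 (a point): centre of the mouth of well 2 (two dots), the same as well 1, 36 mm beside it. Axes as the heater's
- check_spot (a point): the check spot: centre of the red ring (30 mm outer, 24 mm inner diameter, small black dot in its middle) on the block's flat, level top face, 37 mm to the heater's +x side of the row of wells, midway between wells 2 and 3
- rack: white one-row rack fixed to the bench, 200 (x) by 64 (y) mm, top 62 mm above the bench; five 19 mm holes along its x axis, 34 mm apart, the middle one empty. Four tubes, in any order, stand in it with their feet 8 mm above the bench and 46 mm of each above the rack. Origin at the centre of its underside
- tube_blue: sample tube, 100 mm long overall: clear body 17 mm diameter with a rounded foot, paper label, blue screw cap 20 mm diameter and 21 mm tall at the top; 20 to 45 g. Origin at the centre of its foot, z along the tube to the cap. Starts in the rack
- tube_blue_foot (a point): centre of the underside of the blue-capped tube's foot
- tube_orange: sample tube, 100 mm long overall: clear body 17 mm diameter with a rounded foot, paper label, orange screw cap 20 mm diameter and 21 mm tall at the top; 20 to 45 g. Origin at the centre of its foot, z along the tube to the cap. Starts in the rack
- tube_orange_foot (a point): centre of the underside of the orange-capped tube's foot
- holder: grey probe holder fixed to the bench: base 110 (x) by 80 (y) by 12 mm with a sleeve (29 mm outside, 18 mm inside, open-ended, 75 mm long) that leans 25 degrees from vertical, its mouth towards the holder's -x. Origin at the centre of its underside
- holder_mouth (a point): centre of the mouth of the holder's sleeve, 88 mm above the bench; the probe's black collar rests on it
- probe: yellow cordless surface probe, 140 mm long, 0.1 to 0.16 kg, leaning 25 degrees (3 degrees of play) in the sleeve. From the foot up: copper foot 14 mm dia., stem 8 mm, black plug 16 mm, black collar 32 mm dia. at 65 to 71 mm, flat-sided handle to 140 mm, 30 mm along its x, 24 mm along its y. Draw it 65 mm along its axis to clear. Origin: foot's free contact face; z along the axis to the handle
- probe_grip (a point): point on the probe's axis inside the handle, 108 mm above the foot's face and 32 mm below the handle's top: a good place to grip, across the 24 mm thickness
- probe_tip (a point): centre of the contact face of the probe's foot; it moves with the foot when this is pressed in
- probe_foot (a joint): how far the sprung foot is pressed into the probe, in m: 0 free, 0.010 fully in. The spring pushes back with about 1 N at first and 7 N fully in (0.6 N per mm), so half-way is about 4 N
- tube_white: bystander: the same tube with a white cap, standing in the rack; to be left there. Origin at its foot, z up
- tube_red: bystander: the same tube with a red cap, standing in the rack; to be left there. Origin at its foot, z up
- tube_green: bystander: the same tube with a green cap, already in well 4 of the heater; to be left there. Origin at its foot, z up
- jar_yellow: bystander: clear specimen jar, 56 mm diameter, 68 mm tall, yellow cap, about 110 g, standing loose towards the back of the bench; to be left alone. Origin at the centre of its underside
- jar_red: bystander: clear specimen jar, 56 mm diameter, 68 mm tall, red cap, about 110 g, standing loose towards the back of the bench; to be left alone. Origin at the centre of its underside
- jar_white: bystander: clear specimen jar, 56 mm diameter, 68 mm tall, white cap, about 110 g, standing loose towards the back of the bench; to be left alone. Origin at the centre of its underside
- tweezers: bystander: steel tweezers, 135 by 20 by 5 mm, lying loose on the robot's right near its base; to be left alone. Origin at the middle of their underside

How it is judged:
By the outcome, as a careful person would: the job done as asked, in the order asked, and still so for the second after the job is handed in, while the arm keeps its last pose, push and grip.
It also fails if it takes over 69 s, if anything falls off the work surface, if the arm or the gripper's body presses on something with over 40 N, if the wrist force passes 120 N, or if a joint passes its speed limit or range.

## Robot

A 6-joint arm with a two-finger parallel gripper is mounted at the origin on the work surface. World frame = base frame: x ahead of the robot, y to its left, z up, the work surface at z = 0. Lengths are in m, angles in rad, forces in N, time in s.
With the tool pointing down it reaches from about 0.425 to 0.925 m from the base axis. Payload 12.5 kg.
Tool frame: the origin (TCP) lies midway between the tips of the shut fingers; the grasp point (between the pads) lies grip_depth behind it (grip_depth is the distance from the TCP to the grasp point, in m); z points along the fingers, y is the direction in which the jaws open and shut (so a half turn about z gives the same grasp; the last joint's range is limited). The gripper opens to 85 mm and grips with 20 to 120 N. Pads are 22 mm wide; open, the fingers measure 114 mm over their backs; the gripper's body (76 mm by 85 mm) begins 54 mm behind the grasp point. The pads swing forward as they close: fully open they stand 13 mm farther back than shut.
Start: joints at [-1.328, 0.491, 1.559, -0, 1.092, -0.106], TCP at [0.214, -0.587, 0.231] pointing down, gripper open.
Joint ranges: [-3.1, 3.1], [-0.84, 2.19], [0.05, 2.79], [-1.13, 4.28], [0.06, 2.93], [-2.69, 2.69]. Speed limits (rad/s): [2.22, 2.22, 2.79, 3.14, 3.14, 3.14].

## Interface

Orientations are given as a unit quaternion [w, x, y, z].
In Python, from rig import get_state, read_camera, camera_info, sign_off, grip_depth gives the robot as it stands. The module is installed in compiled form; this text tells all that it offers.
- The arm moves only by the tool jog_arm, never from a script. Its argument "increments" is one flat list of numbers, 7 for each row, row after row: the shift along the tool's x, y, z in cm, then the turn, a rotation vector about the tool's x, y, z in rad, then the opening, from 0 (shut) to 1 (fully open). A call has 1 to 20 rows; each row is the pose to reach, as a shift and turn from the pose measured when the call began, along the tool's axes at that moment; what a row does not reach only later rows make up. A row lasts 1/10 s, in which the tool goes at most 50 mm and 8.59 degrees, less where a joint would pass 70% of its speed; a pose out of reach is approached as far as the arm can. A call with a gripper value outside its range is refused whole. The fingers move at their own pace and stop on an object; "force" is the grip in N (left out, the last holds). Time passes only in rows, so rows that repeat a pose let the fingers close. It gives the time, the measured TCP pose, the force and the opening at its end, in the units of the state.
- get_state(): the state, without advancing time (a new reading comes with each control period).
- read_camera(name): name is "side" or "top"; returns (picture, depth): 384x512x3 uint8, red, green, blue; 384x512 float32, m along the optical axis (not along the pixel's ray), 0 where there is no reading.
- camera_info(name): a dict with "mtx" (3x3 intrinsics, pixels), "R" (3x3) and "t" (3): a world point X has camera coordinates R X + t. Camera axes: x right, y down, z forward; pixel columns grow to the right and rows downward; lengths in m; the calibration is good to about 2 mm. A picture is of the moment at which its call begins. camera_info takes no time and is no camera call.
- sign_off(): hands the job in, once; it reports no verdict.
The state is a dict: "t": time; "joint_pos": joint angles; "dq": joint speeds; "effort": joint torques, N m; "ee_pos": TCP position; "tcp_rot": TCP orientation; "force": force on the tool from outside, world axes, zero at the start; "ft_torque": the same for the moment, N m; "opening": finger opening in m.
Only numpy, scipy, OpenCV 4.12 (cv2) and the standard library are available. Lean on these libraries where they do the work, as an engineer would, in place of code of your own. Each camera call takes 0.05 s, during which the arm holds its last target.

## Working session

There is one attempt and no reset: what is moved stays moved. The work goes in short steps, Python scripts to look and compute and a tool call to move; the robot and the scene stay as the last step left them, time stands still between calls to the robot, and variables do not carry over. Pictures are saved under pics/ and viewed, and the job is handed in when it is done.

Besides the shell and the picture viewer there is one more tool, called after "Emit:" as name(argument=value, ...) on one line, values as JSON. jog_arm: Moves the arm, as the interface text tells. Its arguments: {"type":"object","properties":{"increments":{"type":"array"},"force":{"type":"number"}},"required":["increments"]}

```bash
mkdir -p pics
python3 - <<'E'
from rig import *
import cv2,numpy as np
print(get_state(), grip_depth)
for n in("side","top"):
    p,d=read_camera(n); np.savez(n+"0.npz",p=p,d=d)
    cv2.imwrite(f"pics/{n}0.png",cv2.resize(p[:,:,::-1],(800,600),interpolation=cv2.INTER_CUBIC))
    print(camera_info(n))
E
```

```text
{'t': 0.0, 'joint_pos': array([-1.32758537e+00,  4.91559352e-01,  1.55946958e+00,  1.75401802e-05,
        1.09170098e+00, -1.05615524e-01]), 'dq': array([-6.31251521e-04,  3.91265088e-04, -7.41996435e-05, -1.20941553e-03,
        2.65231080e-04,  2.02696039e-03]), 'effort': array([-3.80143712e-03, -6.18450880e+01, -2.61592788e+01, -2.49068526e-04,
        4.06242776e-03, -1.44656093e-05]), 'ee_pos': array([ 0.21358107, -0.58712381,  0.23072094]), 'tcp_rot': array([-5.67817967e-04,  9.84829072e-01,  1.73526295e-01, -3.13274936e-05]), 'force': array([-0.8794395 ,  0.25013535,  0.35743075]), 'ft_torque': array([-0.04070095,  0.0145412 ,  0.00606599]), 'opening': 0.08544930204807474} 0.0187
{'mtx': array([[348.84132834,   0.        , 252.77053946],
       [  0.        , 348.84132834, 187.9782034 ],
       [  0.        ,   0.        ,   1.        ]]), 'R': array([[-0.93443233, -0.35556924,  0.0201677 ],
       [-0.23030461,  0.56010268, -0.79576678],
       [ 0.2716542 , -0.74823492, -0.60526729]]), 't': array([0.45374327, 0.20762417, 0.78731379])}
{'mtx': array([[380.26218659,   0.        , 258.20334579],
       [  0.        , 380.26218659, 188.45581619],
       [  0.        ,   0.        ,   1.        ]]), 'R': array([[-0.0270621 , -0.99959405, -0.00890933],
       [-0.98949441,  0.02805274, -0.14182333],
       [ 0.14201569,  0.00497769, -0.98985189]]), 't': array([-3.90134165e-04,  5.01047231e-01,  9.67074389e-01])}
```

View pics/side0.png

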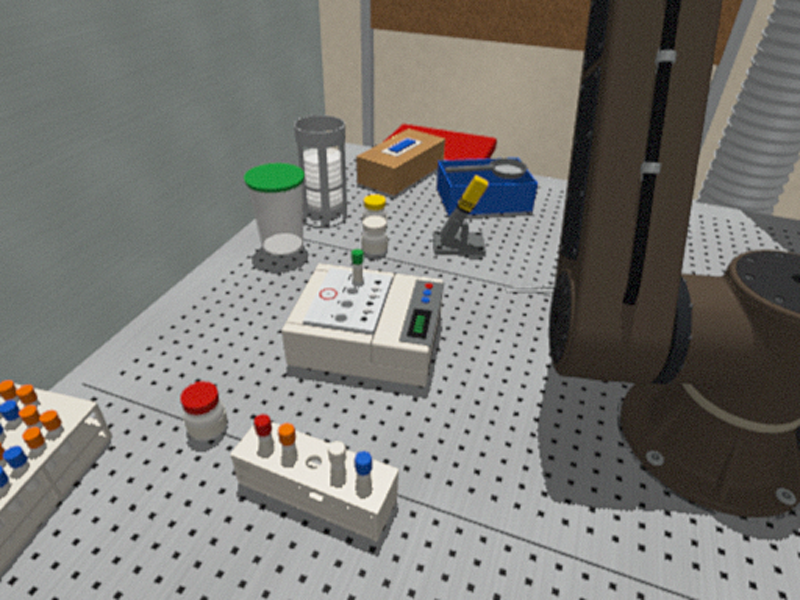

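View pics/top0.png

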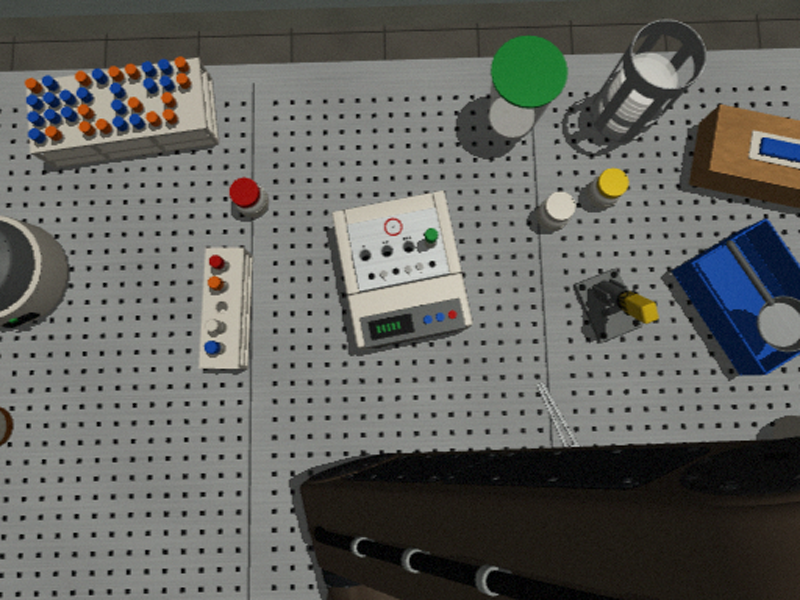

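The top view shows the rack on the left with caps at about (215,262) red, (215,283) orange, (215,325) white and (211,347) blue. The heater ring is at (393,226), with wells 1–3 at (365,254), (387,250) and (408,246) and the green cap at (431,235). The probe is at about (640,306).

```bash
cat > h.py <<'E'
from rig import *
import cv2,numpy as np
def ray(n,u,v):
    c=camera_info(n); d=c["R"].T@np.linalg.inv(c["mtx"])@np.array([u,v,1.]); o=-c["R"].T@c["t"]; return o,d
def onz(n,u,v,z):
    o,d=ray(n,u,v); return o+d*(z-o[2])/d[2]
def proj(n,X):
    c=camera_info(n); q=c["mtx"]@(c["R"]@np.asarray(X,float)+c["t"]); return q[:2]/q[2]
def tri(a,b):
    A=np.zeros((3,3));B=np.zeros(3)
    for o,d in(a,b):
        d=d/np.linalg.norm(d);P=np.eye(3)-np.outer(d,d);A+=P;B+=P@o
    return np.linalg.solve(A,B)
HUE={"red":((170,180),(0,4)),"orange":((7,17),),"blue":((104,122),),"green":((55,80),),"yellow":((20,32),)}
def blobs(p,col,roi=None,smin=140,vmin=60,amin=8):
    h=cv2.cvtColor(p,cv2.COLOR_RGB2HSV); m=np.zeros(p.shape[:2],np.uint8)
    for a,b in HUE[col]: m|=cv2.inRange(h,(a,smin,vmin),(b,255,255))
    if roi: 
        k=np.zeros_like(m);u0,v0,u1,v1=roi;k[v0:v1,u0:u1]=255;m&=k
    n,l,s,c=cv2.connectedComponentsWithStats(m)
    return [(c[i].round(2),s[i]) for i in range(1,n) if s[i][4]>=amin]
def crop(p,roi,k,f):
    u0,v0,u1,v1=roi; cv2.imwrite("pics/"+f,cv2.resize(p[v0:v1,u0:u1,::-1],None,fx=k,fy=k,interpolation=cv2.INTER_CUBIC))
E
python3 - <<'E'
from h import *
T=np.load("top0.npz");S=np.load("side0.npz")
for c in HUE:
    print(c,"TOP",[(*x[0],x[1][2:]) for x in blobs(T['p'],c,(120,90,430,240))])
    print(c,"SIDE",[(*x[0],x[1][2:]) for x in blobs(S['p'],c,(100,100,320,330))])
crop(T['p'],(205,115,305,230),6,"t_heat.png")
crop(S['p'],(180,150,290,250),7,"s_heat.png")
crop(T['p'],(120,145,170,245),6,"t_rack.png")
crop(T['p'],(360,160,430,225),9,"t_hold.png")
crop(S['p'],(270,105,330,170),9,"s_hold.png")
E
```

```text
red TOP [(np.float64(155.91), np.float64(122.44), array([ 19,  18, 273], dtype=int32)), (np.float64(137.98), np.float64(166.93), array([10,  9, 58], dtype=int32)), (np.float64(289.0), np.float64(201.0), array([ 5,  5, 21], dtype=int32))]
red SIDE [(np.float64(296.42), np.float64(100.38), array([30,  2, 48], dtype=int32)), (np.float64(274.07), np.float64(182.4), array([ 5,  4, 15], dtype=int32)), (np.float64(127.44), np.float64(254.24), array([ 24,  22, 395], dtype=int32)), (np.float64(167.78), np.float64(271.62), array([ 10,  14, 115], dtype=int32))]
orange TOP [(np.float64(137.5), np.float64(181.0), array([10,  9, 70], dtype=int32))]
orange SIDE [(np.float64(231.33), np.float64(112.0), array([ 7,  8, 15], dtype=int32)), (np.float64(250.7), np.float64(113.4), array([ 4,  5, 10], dtype=int32)), (np.float64(183.31), np.float64(277.46), array([ 11,  14, 127], dtype=int32))]
blue TOP [(np.float64(281.04), np.float64(202.4), array([ 5,  6, 25], dtype=int32)), (np.float64(273.29), np.float64(204.0), array([ 6,  5, 24], dtype=int32)), (np.float64(135.36), np.float64(221.8), array([10,  9, 6
[... 452 characters left out ...]
at64(209.22), array([12,  7, 41], dtype=int32)), (np.float64(254.5), np.float64(207.5), array([2, 4, 8], dtype=int32))]
green SIDE [(np.float64(175.09), np.float64(113.26), array([ 39,  18, 549], dtype=int32)), (np.float64(228.45), np.float64(163.92), array([ 6,  9, 53], dtype=int32)), (np.float64(267.75), np.float64(207.18), array([ 7, 11, 56], dtype=int32))]
yellow TOP [(np.float64(391.61), np.float64(116.89), array([ 20,  19, 303], dtype=int32)), (np.float64(410.26), np.float64(196.97), array([ 21,  19, 280], dtype=int32))]
yellow SIDE [(np.float64(302.3), np.float64(123.52), array([ 19,  24, 225], dtype=int32)), (np.float64(239.6), np.float64(129.0), array([ 14,  11, 116], dtype=int32))]
```

View pics/t_heat.png

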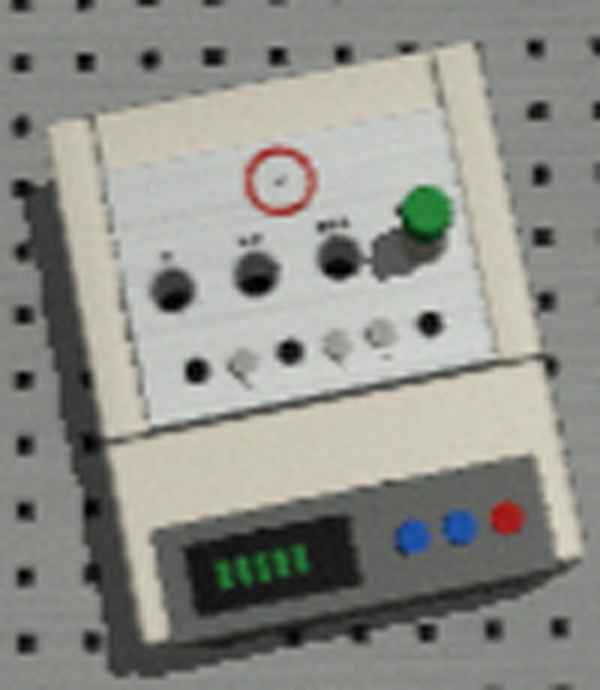

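View pics/t_rack.png

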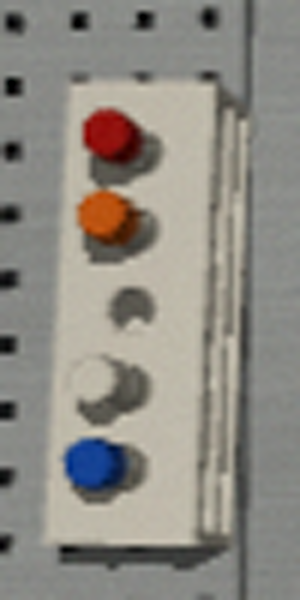

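View pics/t_hold.png

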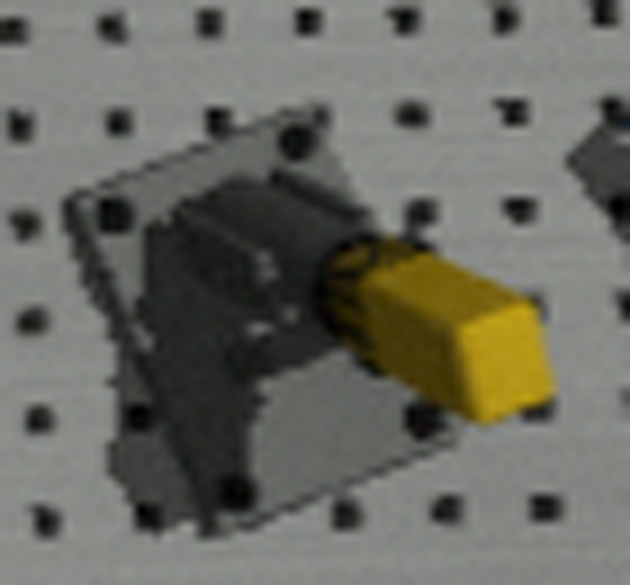

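View pics/s_hold.png

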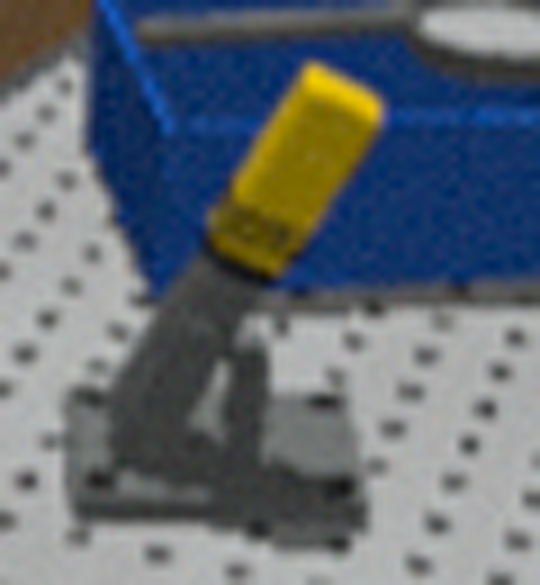

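View pics/s_heat.png

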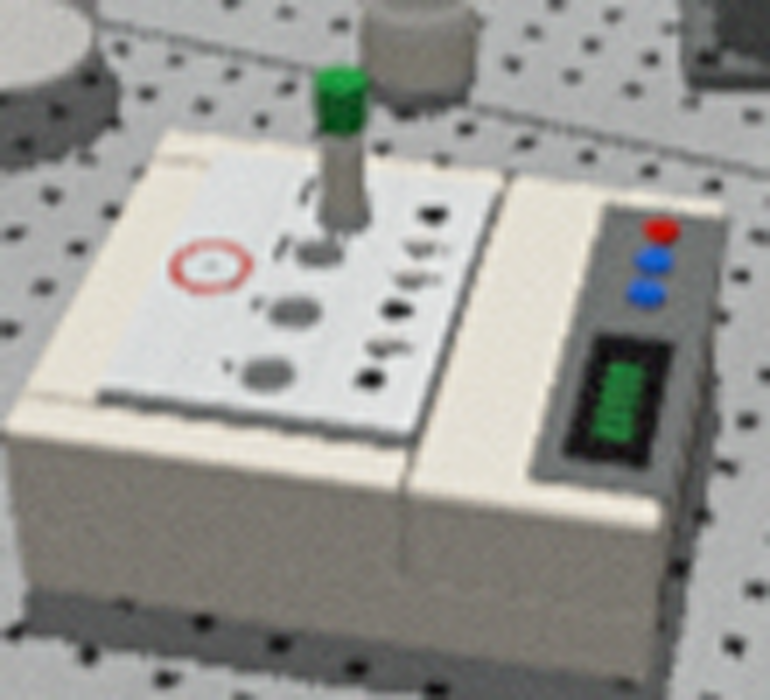

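The crops show wells 1–3 in the top image at about (234,163), (248,160) and (262,158), with 1, 2 and 3 dots in that order from the left. The rack's caps are clear, and the probe's handle leans towards the lower right in the top view. Next I'll measure them.

```bash
cat > meas.py <<'E'
from h import *
def darkblobs(p,roi,thr,amin=20,amax=200):
    g=cv2.cvtColor(p,cv2.COLOR_RGB2GRAY); u0,v0,u1,v1=roi
    G=cv2.resize(g[v0:v1,u0:u1],None,fx=8,fy=8,interpolation=cv2.INTER_CUBIC)
    m=(G<thr).astype(np.uint8); n,l,s,c=cv2.connectedComponentsWithStats(m)
    out=[]
    for i in range(1,n):
        if amin*64<s[i][4]<amax*64:
            out.append(((c[i]+.5)/8-.5+[u0,v0], s[i][4]/64, s[i][2]/8,s[i][3]/8))
    return out
def ring(p,roi):
    u0,v0,u1,v1=roi
    P=p[v0:v1,u0:u1].astype(float); w=np.clip(P[:,:,0]-(P[:,:,1]+P[:,:,2])/2-25,0,None)
    vv,uu=np.mgrid[v0:v1,u0:u1]; return np.array([(uu*w).sum(),(vv*w).sum()])/w.sum()
E
python3 - <<'E'
from meas import *
T=np.load("top0.npz")['p'];S=np.load("side0.npz")['p']
rt=ring(T,(242,136,262,154)); rs=ring(S,(202,182,220,196))
print("ring",rt,onz("top",*rt,.085),rs,onz("side",*rs,.085))
for thr in(110,140): 
  for n,p,roi in(("top",T,(226,153,273,171)),("side",S,(210,180,233,210))):
    for c,a,w,h in darkblobs(p,roi,thr,10): print(n,thr,c.round(2),a,w,h,onz(n,*c,.085).round(4))
D=np.load("top0.npz")['d'];print(D[145,235],D[185,135])
for nm,t,s,z in(("blue",(135.36,221.8),(232.15,296.02),.0975),("orange",(137.5,181),(183.31,277.46),.0975),("red",(137.98,166.93),(167.78,271.62),.0975),("green",(275.38,149.91),(228.45,163.92),.1295)):
    print(nm,onz("top",*t,z).round(4),onz("side",*s,z).round(4),tri(ray("top",*t),ray("side",*s)).round(4))
print("probe",tri(ray("top",410.26,196.97),ray("side",302.3,123.52)))
E
```

```text
ring [251.0630968  144.67552893] [0.60696502 0.00062476 0.085     ] [209.1875702  187.86259828] [ 6.08092850e-01 -4.21561388e-04  8.50000000e-02]
top 110 [265.5  157.16] 82.953125 14.875 8.75 [ 0.5734 -0.0352  0.085 ]
top 110 [247.23 160.3 ] 40.390625 7.125 7.25 [0.5666 0.0113 0.085 ]
top 110 [233.32 162.98] 38.6875 7.0 7.125 [0.5607 0.0467 0.085 ]
side 110 [228.94 180.89] 11.84375 6.625 2.75 [ 0.5734 -0.0478  0.085 ]
top 140 [265.28 157.18] 95.0 15.25 9.0 [ 0.5733 -0.0346  0.085 ]
top 140 [247.22 160.26] 47.8125 7.875 7.75 [0.5667 0.0113 0.085 ]
top 140 [233.29 162.93] 46.453125 7.75 7.75 [0.5608 0.0468 0.085 ]
side 140 [227.2  183.15] 40.421875 10.5 8.0 [ 0.5735 -0.0368  0.085 ]
side 140 [221.72 194.21] 19.546875 6.875 3.625 [0.5671 0.0113 0.085 ]
side 140 [217.78 203.1 ] 21.8125 6.875 4.0 [0.5612 0.0468 0.085 ]
side 140 [213.51 208.83] 12.015625 10.125 1.875 [0.5614 0.0701 0.085 ]
0.9673545 0.978679
blue [0.418  0.2884 0.0975] [0.4183 0.2867 0.0975] [0.4178 0.2878 0.0992]
orange [0.5192 0.285  0.0975] [0.5202 0.283  0.0975] [0.519  0.2844 0.0996]
red [0.5548 0.2844 0.0975] [0.5546 0.2819 0.0975] [0.5539 0.2835 0.0998]
green [ 0.5805 -0.0589  0.1295] [ 0.5795 -0.0607  0.1295] [ 0.5795 -0.059   0.1307]
probe [ 0.45947208 -0.37725356  0.1222392 ]
```

```bash
cat > plan.py <<'E'
from rig import *
import numpy as np,sys
from scipy.spatial.transform import Rotation as R
def cur():
    s=get_state(); q=s["tcp_rot"]; return s["ee_pos"],R.from_quat([q[1],q[2],q[3],q[0]])
def down(psi):  # tool down, x axis at psi deg
    a=np.radians(psi); return R.from_matrix(np.array([[np.cos(a),np.sin(a),0],[np.sin(a),-np.cos(a),0],[0,0,-1.]]).reshape(3,3))
def inc(pos,Rt):
    p,R0=cur(); return np.r_[R0.inv().apply(np.array(pos)-p)*100,(R0.inv()*Rt).as_rotvec()]
def show(pos,Rt):
    print(np.array(pos).round(4),"->",inc(pos,Rt).round(3).tolist())
E
python3 - <<'E'
from plan import *
for p,a in(((.56,-.2,.23),80),((.52,.15,.23),140),((.418,.2878,.18),178.2),((.418,.2878,.077),178.2)): show(p,down(a))
E
```

```text
[ 0.56 -0.2   0.23] -> [45.787, -24.545, 0.108, -0.001, -0.001, -1.047]
[0.52 0.15 0.23] -> [53.989, -58.804, 0.144, -0.001, -0.001, -2.095]
[0.418  0.2878 0.18  ] -> [49.113, -75.235, 5.16, -0.0, -0.001, -2.761]
[0.418  0.2878 0.077 ] -> [49.112, -75.225, 15.46, -0.0, -0.001, -2.761]
```

Emit:
jog_arm(increments=[45.8,-24.5,0.1,0,0,-1.05,0.5,45.8,-24.5,0.1,0,0,-1.05,0.5,45.8,-24.5,0.1,0,0,-1.05,0.5,45.8,-24.5,0.1,0,0,-1.05,0.5,45.8,-24.5,0.1,0,0,-1.05,0.5,45.8,-24.5,0.1,0,0,-1.05,0.5,45.8,-24.5,0.1,0,0,-1.05,0.5,45.8,-24.5,0.1,0,0,-1.05,0.5,45.8,-24.5,0.1,0,0,-1.05,0.5,45.8,-24.5,0.1,0,0,-1.05,0.5,54,-58.8,0.1,0,0,-2.1,0.5,54,-58.8,0.1,0,0,-2.1,0.5,54,-58.8,0.1,0,0,-2.1,0.5,54,-58.8,0.1,0,0,-2.1,0.5,54,-58.8,0.1,0,0,-2.1,0.5,54,-58.8,0.1,0,0,-2.1,0.5,54,-58.8,0.1,0,0,-2.1,0.5,49.1,-75.2,4,0,0,-2.76,0.5,49.1,-75.2,4,0,0,-2.76,0.5,49.1,-75.2,4,0,0,-2.76,0.5], force=30)

```text
t: 2.1
ee_pos: [0.4379, 0.2573, 0.1991]
tcp_rot: [-0.0, 0.118, 0.993, 0.0]
force: [1.0, -0.2, 0.9]
opening: 0.0425
```

Run:
```python
from plan import *
s=get_state();print(s['t'],s['joint_pos'].round(2),s['ee_pos'],s['opening'])
for p,a in(((.418,.2878,.15),178.2),((.418,.2878,.077),178.2)): show(p,down(a))
```

```text
2.1 [ 0.4   0.37  1.88  0.    0.9  -0.93] [0.43787092 0.2572569  0.19905591] 0.04245757664091738
[0.418  0.2878 0.15  ] -> [2.645, 2.5, 4.909, 0.001, -0.001, -0.205]
[0.418  0.2878 0.077 ] -> [2.64, 2.494, 12.209, 0.001, -0.001, -0.205]
```

Emit:
jog_arm(increments=[2.6,2.5,4.9,0,0,-0.2,0.5,2.6,2.5,4.9,0,0,-0.2,0.5,2.6,2.5,4.9,0,0,-0.2,0.5,2.6,2.5,4.9,0,0,-0.2,0.5])

```text
t: 2.5
ee_pos: [0.4188, 0.2877, 0.1504]
tcp_rot: [-0.0, 0.019, 1.0, 0.0]
force: [1.1, 0.8, 0.1]
opening: 0.0425
```

Run:
```python
from h import *
from plan import *
s=get_state();print(s['t'],s['ee_pos'],s['opening'])
T,_=read_camera("top");S,_=read_camera("side")
crop(T,(90,130,190,250),5,"t1.png");crop(S,(140,200,290,340),5,"s1.png")
show((.418,.2878,.077),down(178.2))
```

```text
2.5 [0.41881045 0.28765313 0.15037568] 0.04254544251129511
[0.418  0.2878 0.077 ] -> [0.136, 0.035, 7.389, 0.002, 0.001, -0.008]
```

View pics/s1.png

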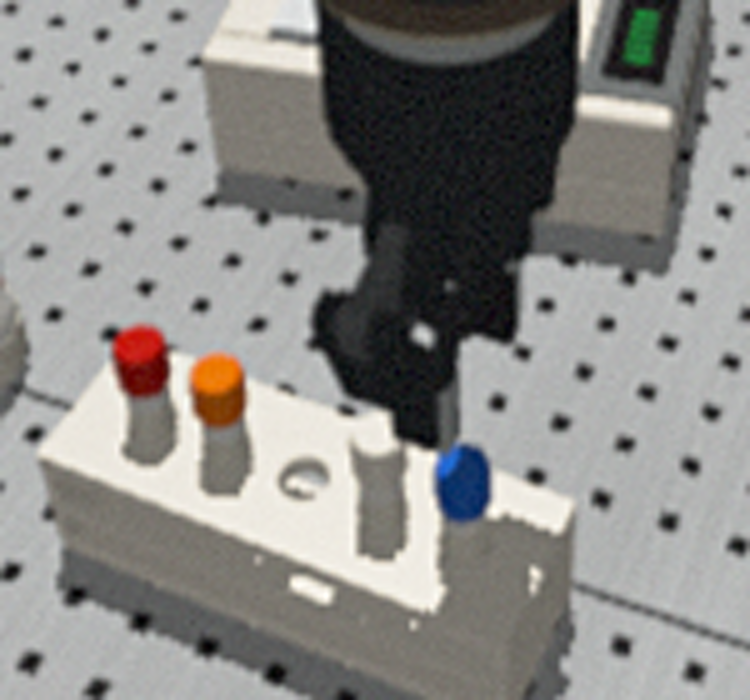

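View pics/t1.png

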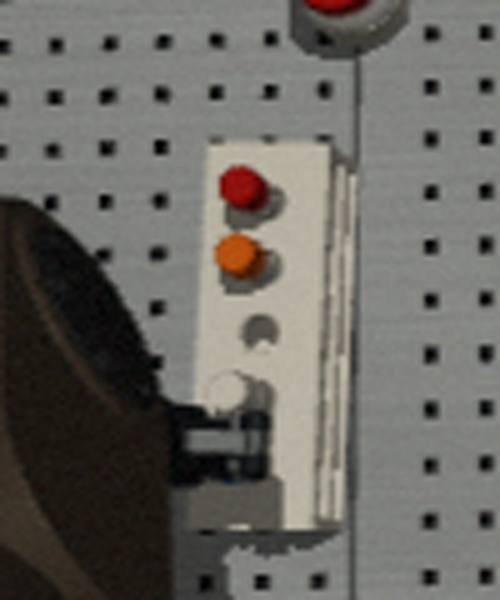

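The fingers are straddling the blue cap (side crop 463,480), and the white cap is clear of them. I'll descend and close.

Emit:
jog_arm(increments=[0.1,0,2.5,0,0,0,0.5,0.1,0,5,0,0,0,0.5,0.1,0,7.4,0,0,0,0.5,0.1,0,7.4,0,0,0,0.5,0.1,0,7.4,0,0,0,0,0.1,0,7.4,0,0,0,0,0.1,0,7.4,0,0,0,0,0.1,0,7.4,0,0,0,0,0.1,0,7.4,0,0,0,0,0.1,0,7.4,0,0,0,0], force=30)

```text
t: 3.6
ee_pos: [0.419, 0.2877, 0.0782]
tcp_rot: [0.001, 0.02, 1.0, 0.001]
force: [-0.3, -0.6, 7.5]
opening: 0.0184
```

Run:
```python
from h import *
from plan import *
s=get_state();print(s['t'],s['ee_pos'],s['opening'],s['force'])
show((.417,.2878,.15),down(178.2))
S,_=read_camera("side");crop(S,(140,200,290,340),5,"s2.png")
```

```text
3.6 [0.41900963 0.28769131 0.07815616] 0.01835743234507777 [-0.30341561 -0.5524686   7.53463321]
[0.417  0.2878 0.15  ] -> [0.18, 0.022, -7.185, 0.003, 0.003, -0.008]
```

View pics/s2.png

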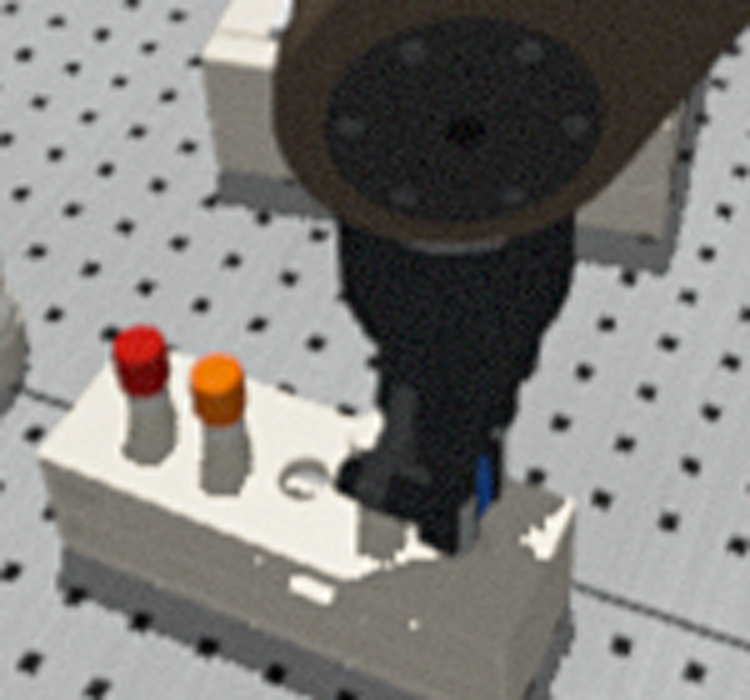

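Emit:
jog_arm(increments=[0,0,-2,0,0,0,0,0,0,-5,0,0,0,0,0,0,-8,0,0,0,0,0,0,-12,0,0,0,0,0,0,-16,0,0,0,0,0,0,-16,0,0,0,0,0,0,-16,0,0,0,0])

```text
t: 4.35
ee_pos: [0.4184, 0.2873, 0.2391]
tcp_rot: [0.002, 0.02, 1.0, 0.002]
force: [-0.6, 0.1, -1.8]
opening: 0.0185
```

Run:
```python
from h import *
from plan import *
s=get_state();print(s['t'],s['joint_pos'].round(2),s['ee_pos'],s['opening'],s['force'])
S,_=read_camera("side");crop(S,(100,120,290,280),4,"s3.png")
for w in((.561,.0468),(.5668,.0113)):
  for z in (.25,.18,.16):show((*w,z),down(99.5))
```

```text
4.35 [ 0.47  0.31  1.84  0.    0.99 -1.06] [0.41842549 0.2873189  0.23907584] 0.018547296209435737 [-0.56716755  0.09556505 -1.75492195]
[0.561  0.0468 0.25  ] -> [-15.222, -23.453, -1.217, 0.004, 0.001, 1.366]
[0.561  0.0468 0.18  ] -> [-15.202, -23.471, 5.783, 0.004, 0.001, 1.366]
[0.561  0.0468 0.16  ] -> [-15.196, -23.476, 7.783, 0.004, 0.001, 1.366]
[0.5668 0.0113 0.25  ] -> [-15.94, -26.978, -1.224, 0.004, 0.001, 1.366]
[0.5668 0.0113 0.18  ] -> [-15.92, -26.996, 5.776, 0.004, 0.001, 1.366]
[0.5668 0.0113 0.16  ] -> [-15.914, -27.001, 7.776, 0.004, 0.001, 1.366]
```

View pics/s3.png

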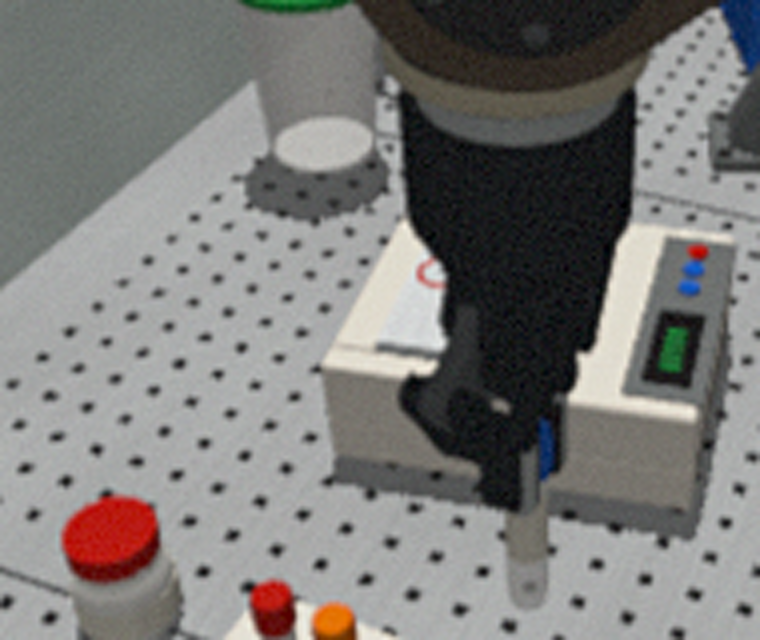

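Emit:
jog_arm(increments=[-5,-8,0,0,0,0.45,0,-10,-16,0,0,0,0.9,0,-15.2,-23.5,4,0,0,1.366,0,-15.2,-23.5,4,0,0,1.366,0,-15.2,-23.5,4,0,0,1.366,0,-15.2,-23.5,4,0,0,1.366,0,-15.2,-23.5,4,0,0,1.366,0,-15.2,-23.5,4,0,0,1.366,0,-15.2,-23.5,4,0,0,1.366,0,-15.2,-23.5,4,0,0,1.366,0,-15.2,-23.5,4,0,0,1.366,0,-15.2,-23.5,4,0,0,1.366,0])

```text
t: 5.6
ee_pos: [0.5607, 0.0466, 0.1973]
tcp_rot: [0.0, 0.645, 0.764, 0.002]
force: [0.3, 0.4, -0.2]
opening: 0.0182
```

Run:
```python
from h import *
from plan import *
s=get_state();print(s['t'],s['joint_pos'].round(2),s['ee_pos'],s['opening'],s['force'])
S,_=read_camera("side");crop(S,(180,130,290,240),6,"s4.png")
T,_=read_camera("top");crop(T,(190,100,310,230),5,"t4.png")
for z in (.2,.165):show((.561,.0468,z),down(99.5))
```

```text
5.6 [-0.04  0.44  1.76  0.    0.94 -0.21] [0.56073097 0.04657977 0.19730465] 0.018169652734727985 [ 0.29253988  0.43010858 -0.19590773]
[0.561  0.0468 0.2   ] -> [0.021, 0.02, -0.238, 0.003, -0.002, 0.002]
[0.561  0.0468 0.165 ] -> [0.014, 0.009, 3.262, 0.003, -0.002, 0.002]
```

View pics/s4.png

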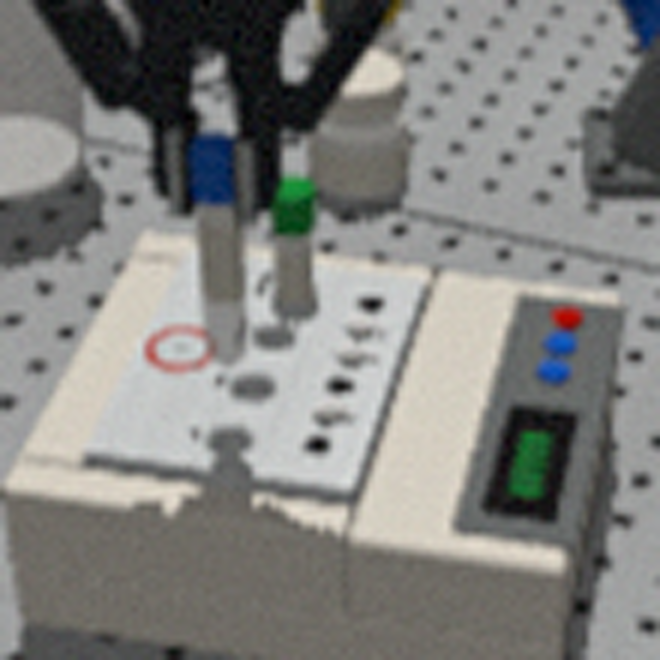

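View pics/t4.png

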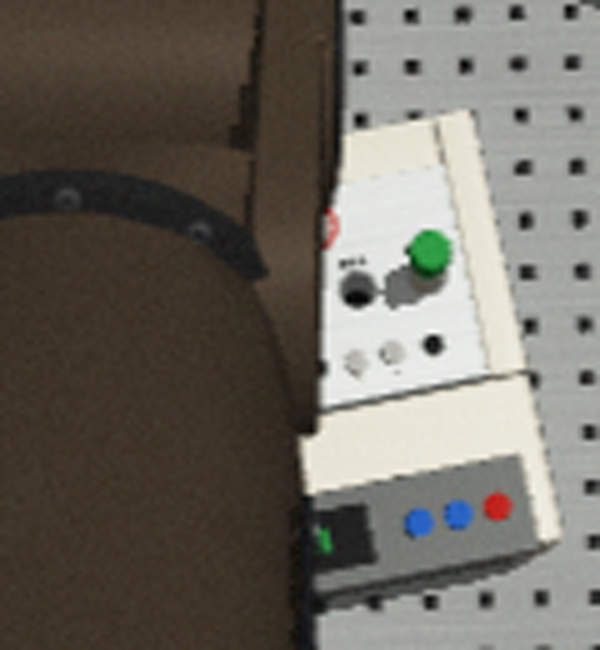

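Run:
```python
from h import *
S,_=read_camera("side");np.save("s5.npy",S)
f=lambda X:((proj("side",X)-[180,130]+.5)*6).round(1)
for z in(.127,.16,.2158,.227):print(z,f((.5607,.0466,z)))
print("blue",[(((x[0]-[180,130]+.5)*6).round(1),x[1]) for x in blobs(S,"blue",(195,140,240,180))])
print("w1",f((.561,.0468,.085)), "green",f((.579,-.0597,.085)),f((.579,-.0597,.14)))
crop(S,(195,140,245,215),10,"s5.png")
```

```text
0.127 [226.7 359.8]
0.16 [223.2 292. ]
0.2158 [216.8 169.4]
0.227 [215.5 143.4]
blue [(array([212.7, 167.9]), array([211, 152,   8,  12,  75], dtype=int32))]
w1 [230.1 441.6] green [296.  291.1] [293.3 187.6]
```

View pics/s5.png

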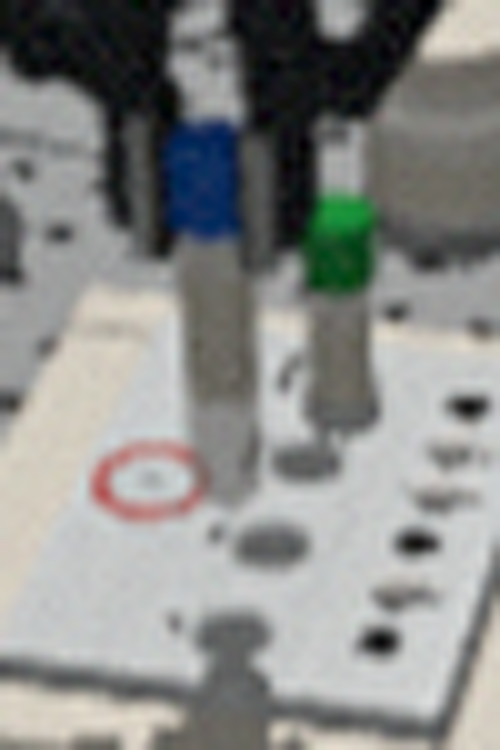

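Emit:
jog_arm(increments=[0,0,2,0,0,0,0,0,0,3.4,0,0,0,0,0,0,3.8,0,0,0,0,0,0,4.1,0,0,0,0,0,0,4.4,0,0,0,0,0,0,4.7,0,0,0,0,0,0,4.7,0,0,0,0])

```text
t: 6.45
ee_pos: [0.561, 0.0467, 0.1507]
tcp_rot: [0.0, 0.645, 0.764, 0.002]
force: [-0.3, 0.1, -1.4]
opening: 0.0184
```

Run:
```python
from h import *
from plan import *
s=get_state();print(s['t'],s['ee_pos'],s['force'],s['ft_torque'],s['opening'])
S,_=read_camera("side")
crop(S,(195,140,245,215),10,"s6.png")
```

```text
6.45 [0.56102425 0.04666773 0.15071808] [-0.34605572  0.08487039 -1.40748332] [-0.08556035 -0.01143852 -0.02547422] 0.01838478059308242
```

View pics/s6.png

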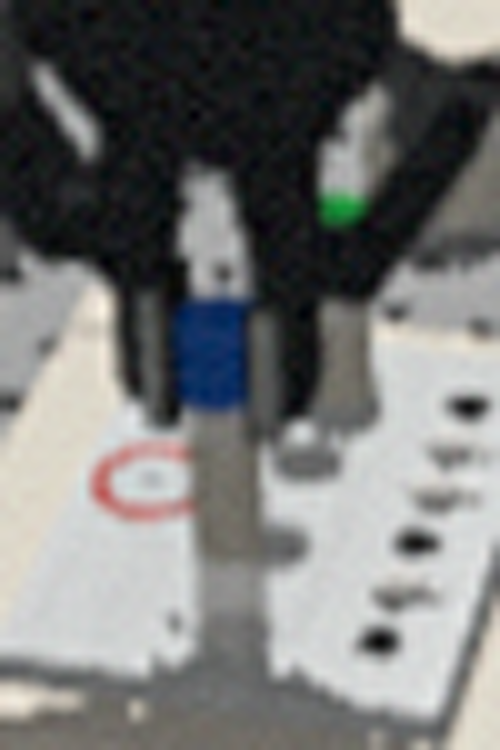

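The foot is at the mouth of well 1 with no contact force, so I'll keep descending in guarded steps.

Emit:
jog_arm(increments=[0,0,0.3,0,0,0,0,0,0,0.6,0,0,0,0,0,0,0.9,0,0,0,0,0,0,1.2,0,0,0,0,0,0,1.2,0,0,0,0])

```text
t: 7.0
ee_pos: [0.5611, 0.0466, 0.1384]
tcp_rot: [0.0, 0.645, 0.764, 0.002]
force: [1.5, -1.0, -1.4]
opening: 0.0181
```

Emit:
jog_arm(increments=[0,0,0.5,0,0,0,0,0,0,1.0,0,0,0,0,0,0,1.5,0,0,0,0,0,0,2.0,0,0,0,0,0,0,2.3,0,0,0,0,0,0,2.5,0,0,0,0,0,0,2.5,0,0,0,0])

```text
t: 7.7
ee_pos: [0.5612, 0.0467, 0.1131]
tcp_rot: [0.0, 0.645, 0.764, 0.002]
force: [1.6, -0.9, -1.3]
opening: 0.0183
```

Emit:
jog_arm(increments=[0,0,0.1,0,0,0,0,0,0,0.2,0,0,0,0,0,0,0.3,0,0,0,0,0,0,0.35,0,0,0,0])

```text
t: 8.1
ee_pos: [0.5615, 0.0467, 0.1101]
tcp_rot: [0.001, 0.645, 0.764, 0.002]
force: [1.1, -1.1, 10.0]
opening: 0.0184
```

Contact came at TCP z 0.110, which is the predicted floor height. I'll release and rise.

Emit:
jog_arm(increments=[0,0,0,0,0,0,0.3,0,0,0,0,0,0,0.45,0,0,0,0,0,0,0.45,0,0,0,0,0,0,0.45,0,0,-2,0,0,0,0.45,0,0,-5,0,0,0,0.45,0,0,-9,0,0,0,0.45,0,0,-12,0,0,0,0.45,0,0,-12,0,0,0,0.45])

```text
t: 9.0
ee_pos: [0.5623, 0.0464, 0.234]
tcp_rot: [0.003, 0.645, 0.764, 0.004]
force: [0.1, 0.8, -0.1]
opening: 0.038
```

Run:
```python
from h import *
from plan import *
s=get_state();print(s['t'],s['ee_pos'],s['force'],s['ft_torque'],s['opening'])
S,_=read_camera("side")
crop(S,(195,130,245,215),9,"s7.png")
b=blobs(S,"blue",(195,140,240,200));print(b)
for z in(.085,.119,.1295,.14):print(z,proj("side",(.561,.0468,z)))
for p,a in(((.519,.2846,.2),178.2),((.519,.2846,.077),178.2)): show(p,down(a))
```

```text
9.0 [0.56227678 0.04641969 0.23400215] [ 0.11433593  0.82592299 -0.13485476] [-0.04628095 -0.01242342 -0.03854021] 0.03804606583146024
[(array([217.05, 188.53]), array([214, 184,   7,  11,  66], dtype=int32))]
0.085 [217.85574792 203.10360976]
0.119 [217.28011194 192.14244281]
0.1295 [217.09654744 188.64703726]
0.14 [216.9101374  185.09744746]
[0.519  0.2846 0.2   ] -> [24.19, -0.237, 3.197, 0.007, 0.004, -1.372]
[0.519  0.2846 0.077 ] -> [24.176, -0.324, 15.496, 0.007, 0.004, -1.372]
```

View pics/s7.png

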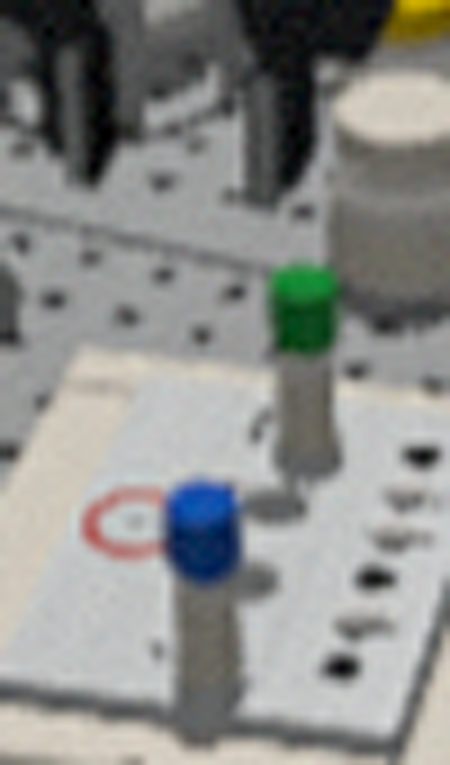

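Well 1's blue cap centroid is at (217.05,188.53) against (217.1,188.65) predicted for fully home. Now the orange tube.

Emit:
jog_arm(increments=[24.2,-0.25,3,0,0,-1.37,0.5,24.2,-0.25,3,0,0,-1.37,0.5,24.2,-0.25,3,0,0,-1.37,0.5,24.2,-0.25,3,0,0,-1.37,0.5,24.2,-0.25,3,0,0,-1.37,0.5,24.2,-0.25,3,0,0,-1.37,0.5,24.2,-0.25,3,0,0,-1.37,0.5,24.2,-0.25,3,0,0,-1.37,0.5,24.2,-0.25,3,0,0,-1.37,0.5,24.2,-0.25,3,0,0,-1.37,0.5,24.2,-0.25,5,0,0,-1.37,0.5,24.2,-0.25,8,0,0,-1.37,0.5,24.2,-0.25,8,0,0,-1.37,0.5])

```text
t: 10.35
ee_pos: [0.5174, 0.284, 0.1482]
tcp_rot: [0.0, 0.018, 1.0, -0.0]
force: [0.6, -0.2, 0.2]
opening: 0.0424
```

Run:
```python
from h import *
from plan import *
s=get_state();print(s['t'],s['ee_pos'],s['opening'])
S,_=read_camera("side");crop(S,(120,200,270,340),5,"s8.png")
show((.5195,.2846,.077),down(178.2))
```

```text
10.35 [0.51741858 0.28400187 0.14822334] 0.04235845456350273
[0.5195 0.2846 0.077 ] -> [-0.098, 0.019, 7.331, 0.001, 0.003, -0.005]
```

View pics/s8.png

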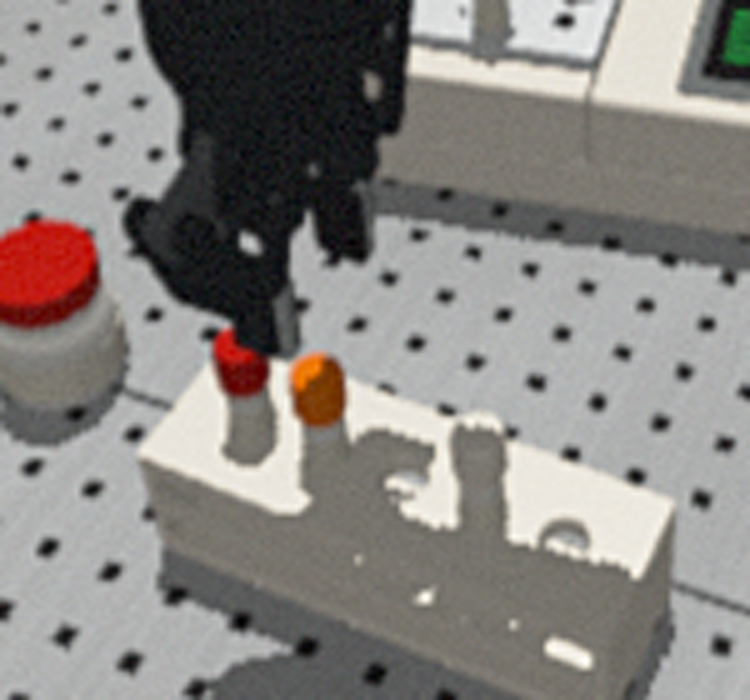

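Emit:
jog_arm(increments=[-0.1,0,2.5,0,0,0,0.5,-0.1,0,5,0,0,0,0.5,-0.1,0,7.3,0,0,0,0.5,-0.1,0,7.3,0,0,0,0.5,-0.1,0,7.3,0,0,0,0,-0.1,0,7.3,0,0,0,0,-0.1,0,7.3,0,0,0,0,-0.1,0,7.3,0,0,0,0,-0.1,0,7.3,0,0,0,0,-0.1,0,7.3,0,0,0,0], force=30)

```text
t: 11.4
ee_pos: [0.5203, 0.2847, 0.0789]
tcp_rot: [0.003, 0.018, 1.0, 0.001]
force: [0.3, -0.7, 8.1]
opening: 0.0184
```

Emit:
jog_arm(increments=[0,0,-2,0,0,0,0,0,0,-5,0,0,0,0,0,0,-8,0,0,0,0,0,0,-12,0,0,0,0,0,0,-16,0,0,0,0,0,0,-16,0,0,0,0])

```text
t: 12.0
ee_pos: [0.5209, 0.2851, 0.2449]
tcp_rot: [0.007, 0.018, 1.0, 0.003]
force: [0.0, 0.0, -0.9]
opening: 0.0182
```

Run:
```python
from h import *
from plan import *
s=get_state();print(s['t'],s['joint_pos'].round(2),s['ee_pos'],s['opening'],s['force'])
S,_=read_camera("side");crop(S,(100,120,290,280),4,"s9.png")
for z in (.24,.2):show((.5668,.0113,z),down(99.5))
```

```text
12.0 [ 0.39  0.43  1.63 -0.    1.07 -1.14] [0.52088701 0.28514011 0.2449197 ] 0.018160578597421775 [ 0.01907629  0.03936955 -0.91208682]
[0.5668 0.0113 0.24  ] -> [-5.658, -27.156, 0.15, 0.011, 0.006, 1.369]
[0.5668 0.0113 0.2   ] -> [-5.616, -27.173, 4.149, 0.011, 0.006, 1.369]
```

View pics/s9.png

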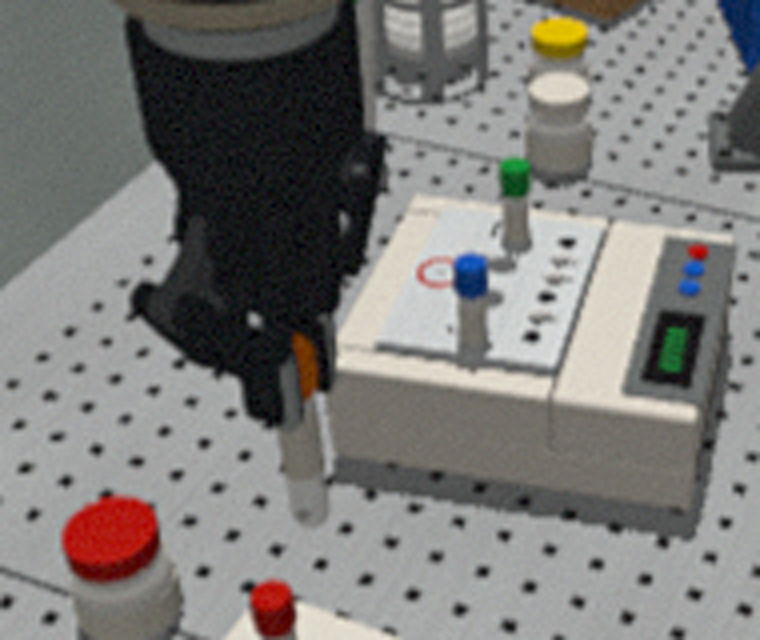

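Emit:
jog_arm(increments=[-2,-8,0,0,0,0.4,0,-4,-16,0,0,0,0.9,0,-5.7,-27.15,0.1,0.01,0.006,1.37,0,-5.7,-27.15,0.1,0.01,0.006,1.37,0,-5.7,-27.15,0.1,0.01,0.006,1.37,0,-5.7,-27.15,0.1,0.01,0.006,1.37,0,-5.7,-27.15,0.1,0.01,0.006,1.37,0,-5.7,-27.15,0.1,0.01,0.006,1.37,0,-5.65,-27.15,0.1,0.01,0.006,1.37,0,-5.65,-27.15,0.1,0.01,0.006,1.37,0,-5.65,-27.15,2,0.01,0.006,1.37,0,-5.6,-27.15,4.1,0.01,0.006,1.37,0,-5.6,-27.15,4.1,0.01,0.006,1.37,0])

```text
t: 13.35
ee_pos: [0.5653, 0.0118, 0.198]
tcp_rot: [-0.002, 0.645, 0.764, -0.001]
force: [0.4, -0.5, 0.5]
opening: 0.0185
```

Run:
```python
from h import *
from plan import *
s=get_state();print(s['t'],s['joint_pos'].round(2),s['ee_pos'],s['opening'],s['force'])
S,_=read_camera("side");crop(S,(195,130,255,215),9,"s10.png")
x,y,z=s['ee_pos']
f=lambda X:((proj("side",X)-[195,130]+.5)*9).round(1)
print("foot",f((x,y,z-.0709)),"cap",f((x,y,z+.0186)),"top",f((x,y,z+.029)))
for z in (.2,.16,.111):show((.5668,.0113,z),down(99.5))
```

```text
13.35 [-0.1   0.45  1.74  0.    0.96 -0.26] [0.5653259  0.01175535 0.1979854 ] 0.01848194789330023 [ 0.41857094 -0.49355293  0.54646923]
foot [244.9 463.5] cap [233.1 180. ] top [231.6 144.6]
[0.5668 0.0113 0.2   ] -> [-0.052, 0.069, -0.051, -0.002, -0.001, 0.001]
[0.5668 0.0113 0.16  ] -> [-0.057, 0.078, 3.949, -0.002, -0.001, 0.001]
[0.5668 0.0113 0.111 ] -> [-0.063, 0.089, 8.849, -0.002, -0.001, 0.001]
```

View pics/s10.png

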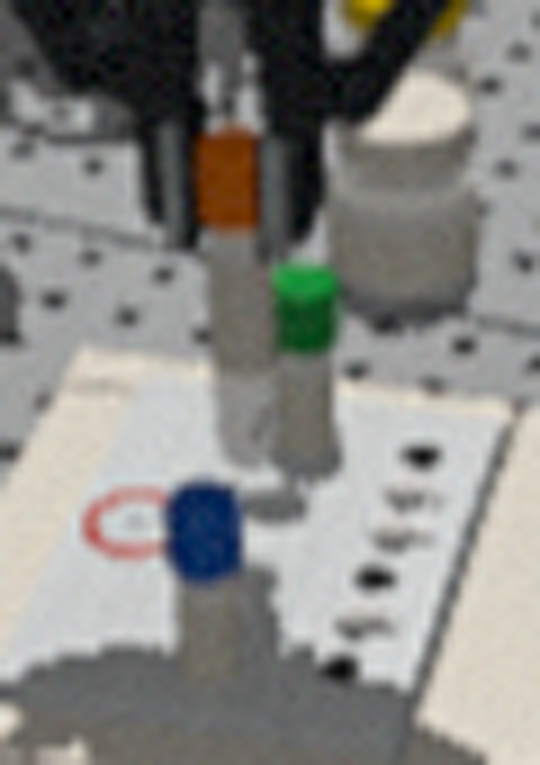

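Run:
```python
from plan import *
print(get_state()['ee_pos'])
for z in (.2,.151,.111):show((.5668,.0113,z),down(99.5))
```

```text
[0.56603567 0.01169425 0.19949227]
[0.5668 0.0113 0.2   ] -> [-0.052, 0.069, -0.051, -0.002, -0.001, 0.001]
[0.5668 0.0113 0.151 ] -> [-0.058, 0.08, 4.849, -0.002, -0.001, 0.001]
[0.5668 0.0113 0.111 ] -> [-0.063, 0.089, 8.849, -0.002, -0.001, 0.001]
```

Emit:
jog_arm(increments=[-0.05,0.07,2,0,0,0,0,-0.06,0.08,3.5,0,0,0,0,-0.06,0.08,3.9,0,0,0,0,-0.06,0.08,4.2,0,0,0,0,-0.06,0.08,4.5,0,0,0,0,-0.06,0.08,4.85,0,0,0,0,-0.06,0.08,4.85,0,0,0,0])

```text
t: 14.1
ee_pos: [0.5669, 0.0113, 0.1511]
tcp_rot: [-0.001, 0.645, 0.764, -0.0]
force: [0.9, 0.0, -0.0]
opening: 0.0183
```

Emit:
jog_arm(increments=[0,0,0.3,0,0,0,0,0,0,0.6,0,0,0,0,0,0,0.9,0,0,0,0,0,0,1.2,0,0,0,0,0,0,1.2,0,0,0,0])

```text
t: 14.6
ee_pos: [0.5671, 0.0113, 0.1388]
tcp_rot: [-0.001, 0.645, 0.764, -0.0]
force: [3.2, -0.8, -1.7]
opening: 0.0181
```

Emit:
jog_arm(increments=[0,0.03,0.5,0,0,0,0,0,0.03,1.0,0,0,0,0,0,0.03,1.5,0,0,0,0,0,0.03,2.0,0,0,0,0,0,0.03,2.3,0,0,0,0,0,0.03,2.5,0,0,0,0,0,0.03,2.5,0,0,0,0])

```text
t: 15.3
ee_pos: [0.5672, 0.0113, 0.1134]
tcp_rot: [-0.001, 0.646, 0.764, -0.0]
force: [2.5, -0.7, -2.5]
opening: 0.0179
```

Emit:
jog_arm(increments=[0,0,0.1,0,0,0,0,0,0,0.2,0,0,0,0,0,0,0.3,0,0,0,0,0,0,0.36,0,0,0,0])

```text
t: 15.7
ee_pos: [0.5677, 0.0113, 0.1107]
tcp_rot: [-0.0, 0.645, 0.764, 0.0]
force: [0.4, -0.5, 14.5]
opening: 0.0181
```

Emit:
jog_arm(increments=[0,0,0,0,0,0,0.3,0,0,0,0,0,0,0.45,0,0,0,0,0,0,0.45,0,0,0,0,0,0,0.45,0,0,-2,0,0,0,0.45,0,0,-5,0,0,0,0.45,0,0,-9,0,0,0,0.45,0,0,-13,0,0,0,0.45,0,0,-16,0,0,0,0.45])

```text
t: 16.6
ee_pos: [0.5678, 0.0112, 0.2731]
tcp_rot: [0.0, 0.645, 0.764, 0.0]
force: [0.4, 0.1, 0.4]
opening: 0.0383
```

Run:
```python
from h import *
from plan import *
s=get_state();print(s['t'],s['joint_pos'].round(2),s['ee_pos'],s['opening'],s['force'])
S,_=read_camera("side");crop(S,(195,130,255,215),9,"s11.png")
print(blobs(S,"orange",(200,150,240,200),amin=4),proj("side",(.5668,.0113,.1295)))
print(blobs(S,"blue",(195,140,240,200)))
```

```text
16.6 [-0.1   0.37  1.65  0.    1.13 -0.26] [0.5678244  0.01119397 0.27309466] 0.03830555347991866 [0.44285394 0.0746242  0.36919008]
[(array([221.67, 179.19]), array([218, 175,   8,  10,  64], dtype=int32))] [221.21205539 179.96188827]
[(array([217.42, 188.47]), array([214, 184,   8,  10,  72], dtype=int32))]
```

View pics/s11.png

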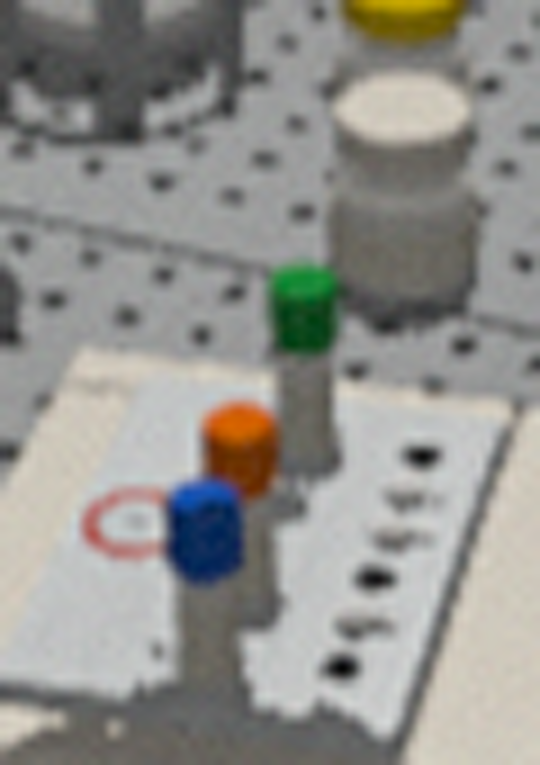

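Both tubes are home. The orange cap is at about (240,450) in the crop, partly hidden behind blue. Now the probe's pose, using the depth and colour of the first pictures.

Run:
```python
from h import *
def pts(n,us,vs,d):
    c=camera_info(n); K=c["mtx"]
    P=np.c_[(us-K[0,2])/K[0,0]*d,(vs-K[1,2])/K[1,1]*d,d]; return (P-c["t"])@c["R"]
for n,roi in(("top",(385,180,430,215)),("side",(285,108,320,145))):
    z=np.load(n+"0.npz"); p,d=z['p'],z['d']; h=cv2.cvtColor(p,cv2.COLOR_RGB2HSV)
    m=cv2.inRange(h,(18,130,40),(34,255,255)); k=np.zeros_like(m);u0,v0,u1,v1=roi;k[v0:v1,u0:u1]=255;m&=k
    m=cv2.morphologyEx(m,cv2.MORPH_OPEN,np.ones((2,2),np.uint8))
    vs,us=np.nonzero(m&(d>0)*255); D=d[vs,us]; X=pts(n,us,vs,D)
    print(n,len(us),X.mean(0).round(4),X.min(0).round(3),X.max(0).round(3))
    w,V=np.linalg.eigh(np.cov(X.T)); print(np.sqrt(w).round(4),V.T.round(3))
    cnt,_=cv2.findContours(m,0,2); c=max(cnt,key=cv2.contourArea); print(cv2.minAreaRect(c), cv2.approxPolyDP(c,1.5,True).reshape(-1,2).tolist())
    big=cv2.resize(np.dstack([np.where(m>0,h[:,:,2],0)])[v0:v1,u0:u1].astype(np.uint8),None,fx=12,fy=12,interpolation=0); cv2.imwrite(f"pics/pm_{n}.png",big)
    np.savez(f"pp_{n}.npz",X=X,us=us,vs=vs,val=h[vs,us,2])
# base corners
for q in((68,200),(320,105),(455,435),(205,530)):
    print(onz("top",q[0]/9-.5+360,q[1]/9-.5+160,.012).round(4))
```

```text
top 304 [ 0.4548 -0.3737  0.1335] [ 0.433 -0.453 -0.004] [ 0.481 -0.355  0.164]
[0.0086 0.0146 0.0416] [[ 0.744 -0.61   0.273]
 [ 0.668  0.688 -0.282]
 [-0.016  0.392  0.92 ]]
((409.800048828125, 197.40000915527344), (26.832815170288086, 14.310833930969238), 26.56505012512207) [[399, 189], [403, 202], [413, 207], [421, 205], [419, 194], [406, 188]]
side 226 [ 0.4593 -0.3856  0.1142] [ 0.435 -0.679  0.002] [ 0.491 -0.351  0.162]
[0.0071 0.0207 0.0654] [[ 0.92  -0.118  0.374]
 [-0.381 -0.498  0.779]
 [ 0.094 -0.859 -0.504]]
((303.1538391113281, 124.76921844482422), (9.984603881835938, 23.297409057617188), 33.690067291259766) [[307, 114], [303, 116], [295, 129], [295, 133], [300, 136], [312, 120], [312, 117]]
[ 0.5143 -0.3084  0.012 ]
[ 0.541 -0.386  0.012]
[ 0.4405 -0.4182  0.012 ]
[ 0.4144 -0.3422  0.012 ]
```

View pics/pm_top.png

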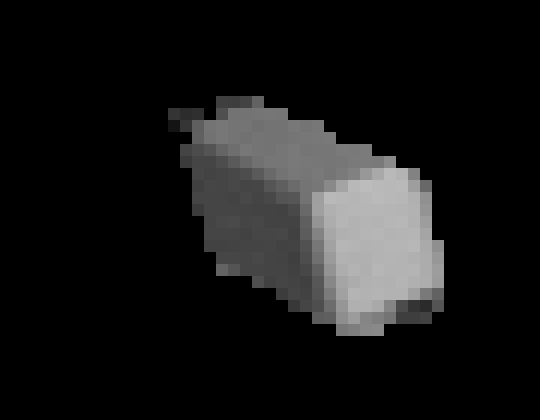

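View pics/pm_side.png

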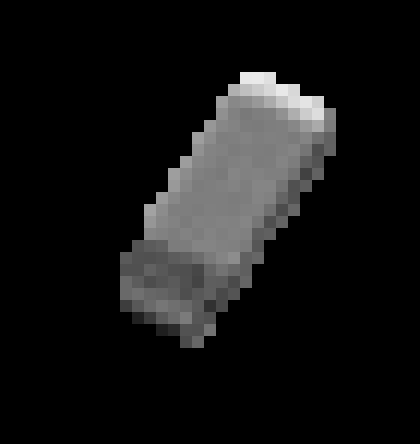

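Run:
```python
from h import *
z=np.load("pp_top.npz");X,us,vs,val=z['X'],z['us'],z['vs'],z['val']
ok=X[:,2]>.08
b=ok&(val>140); print("endface",b.sum(),us[b].mean(),vs[b].mean(),X[b].mean(0).round(4),X[b].std(0).round(4))
u,v=us[b].mean(),vs[b].mean()
te=onz("top",u,v,.156); print("ray at .156",te, "tri",tri(ray("top",u,v),ray("side",308.2,115.4)))
for nm,lo,hi in(("dark",20,85),("mid",90,130)):
    k=ok&(val>lo)&(val<hi)&(us<414); P=X[k]; c=np.median(P,0); P=P[np.linalg.norm(P-c,axis=1)<.04]
    _,S,V=np.linalg.svd(P-P.mean(0)); print(nm,len(P),P.mean(0).round(4),"normal",V[2].round(3),S.round(4))
P=X[b]; _,S,V=np.linalg.svd(P-P.mean(0)); print("end n",V[2].round(3))
z=np.load("pp_side.npz");X,us,vs,val=z['X'],z['us'],z['vs'],z['val']
k=(X[:,2]>.08)&(X[:,1]>-.42)&(val>90)&(val<150);P=X[k];_,S,V=np.linalg.svd(P-P.mean(0));print("side face",len(P),P.mean(0).round(4),V[2].round(3),S.round(4))
a=np.array([-.4006,-.1348,.9063]); a/=np.linalg.norm(a)
m=te-.075*a; print("mouth from end",m,"grip",te-.032*a)
# check: predicted mouth collar in images
for n in("top","side"): print(n,proj(n,te),proj(n,te-.032*a),proj(n,m),proj(n,te-.140*a))
```

```text
endface 99 415.85858585858585 199.6161616161616 [ 0.4473 -0.3764  0.1564] [0.0071 0.0064 0.0034]
ray at .156 [ 0.44739976 -0.37653055  0.156     ] tri [ 0.44680154 -0.37787375  0.15306407]
dark 93 [ 0.4556 -0.3621  0.1304] normal [ 0.205 -0.979  0.018] [0.1423 0.0756 0.0241]
mid 70 [ 0.4653 -0.3664  0.1393] normal [0.34  0.89  0.303] [0.126  0.0465 0.033 ]
end n [-0.361 -0.164  0.918]
side face 137 [ 0.4559 -0.3636  0.1269] [ 0.382 -0.924  0.014] [0.2063 0.0918 0.0231]
mouth from end [ 0.47744429 -0.36642071  0.08802856] grip [ 0.46021876 -0.37221702  0.12699885]
top [415.85858586 199.61616162] [408.68688913 195.68823911] [399.77936522 190.80960788] [387.69178118 184.18926472]
side [307.73264255 114.64033179] [302.43947211 122.87174791] [295.58766715 133.52699856] [285.7604991  148.80924017]
```

```bash
cat > pr.py <<'E'
from plan import *
az=np.radians(18.6);th=np.radians(25)
a=np.array([-np.cos(az)*np.sin(th),-np.sin(az)*np.sin(th),np.cos(th)])
y=np.array([np.sin(az),-np.cos(az),0]);zt=-a;xt=np.cross(y,zt)
RG=R.from_matrix(np.c_[xt,y,zt]); G=np.array([.4602,-.3724,.127])
E
python3 - <<'E'
from pr import *
show(G+.09*a,RG); show(G+.06*a,RG); show(G-.0187*a,RG)
E
```

```text
[ 0.4242 -0.3845  0.2086] -> [-36.584, -20.936, 6.784, -0.302, 0.357, 1.391]
[ 0.4362 -0.3805  0.1814] -> [-36.383, -19.702, 9.511, -0.302, 0.357, 1.391]
[ 0.4677 -0.3699  0.1101] -> [-35.854, -16.464, 16.665, -0.302, 0.357, 1.391]
```

Emit:
jog_arm(increments=[-36.6,-20.9,6.8,-0.302,0.357,1.391,0.6,-36.6,-20.9,6.8,-0.302,0.357,1.391,0.6,-36.6,-20.9,6.8,-0.302,0.357,1.391,0.6,-36.6,-20.9,6.8,-0.302,0.357,1.391,0.6,-36.6,-20.9,6.8,-0.302,0.357,1.391,0.6,-36.6,-20.9,6.8,-0.302,0.357,1.391,0.6,-36.6,-20.9,6.8,-0.302,0.357,1.391,0.6,-36.6,-20.9,6.8,-0.302,0.357,1.391,0.6,-36.6,-20.9,6.8,-0.302,0.357,1.391,0.6,-36.6,-20.9,6.8,-0.302,0.357,1.391,0.6,-36.6,-20.9,6.8,-0.302,0.357,1.391,0.6,-36.6,-20.9,6.8,-0.302,0.357,1.391,0.6,-36.6,-20.9,6.8,-0.302,0.357,1.391,0.6])

```text
t: 17.95
ee_pos: [0.425, -0.3841, 0.2086]
tcp_rot: [-0.035, 0.963, 0.16, 0.213]
force: [0.0, 0.4, 1.7]
opening: 0.0508
```

Run:
```python
from h import *
from pr import *
s=get_state();print(s['t'],s['joint_pos'].round(2),s['ee_pos'],s['opening'],s['force'])
S,_=read_camera("side");crop(S,(255,60,345,170),6,"s12.png")
T,_=read_camera("top");crop(T,(340,120,460,260),5,"t12.png")
show(G+.06*a,RG); show(G-.0187*a,RG)
```

```text
17.95 [-1.04  0.41  1.85  0.57  0.87 -0.17] [ 0.42501067 -0.38408699  0.20860988] 0.050788912510500994 [0.02077821 0.35509631 1.7073622 ]
[ 0.4362 -0.3805  0.1814] -> [-0.094, 0.014, 2.962, -0.0, 0.0, 0.003]
[ 0.4677 -0.3699  0.1101] -> [-0.092, 0.016, 10.832, -0.0, 0.0, 0.003]
```

View pics/s12.png

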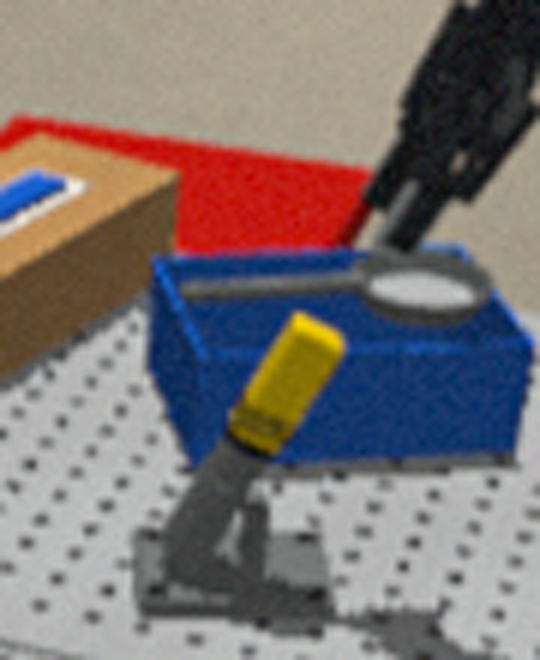

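View pics/t12.png

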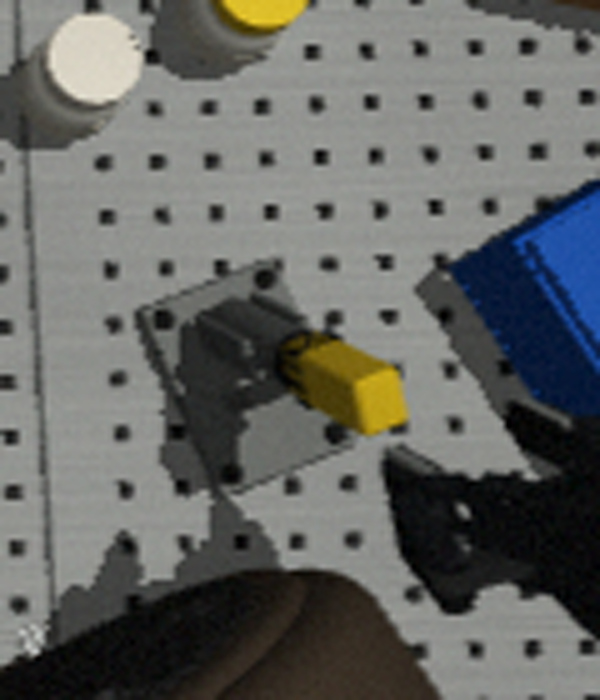

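The fingers are lined up behind the handle: the tips are at about (410,460) and (540,410) in the top crop, and the handle end is at (383,400). I'll advance part way and check.

Emit:
jog_arm(increments=[-0.1,0,2,0,0,0,0.6,-0.1,0,4,0,0,0,0.6,-0.1,0,4.5,0,0,0,0.6,-0.1,0,4.5,0,0,0,0.6])

```text
t: 18.45
ee_pos: [0.4426, -0.3778, 0.1671]
tcp_rot: [-0.035, 0.963, 0.16, 0.213]
force: [-0.0, -0.6, 0.6]
opening: 0.0511
```

Run:
```python
from h import *
from pr import *
s=get_state();print(s['t'],s['ee_pos'],s['opening'],s['force'])
S,_=read_camera("side");crop(S,(255,60,345,170),6,"s13.png")
T,_=read_camera("top");crop(T,(360,140,460,240),6,"t13.png")
show(G-.0187*a,RG)
```

```text
18.45 [ 0.44255637 -0.37777234  0.16709419] 0.05111155324666304 [-0.04950049 -0.57595888  0.60298148]
[ 0.4677 -0.3699  0.1101] -> [-0.031, -0.002, 6.387, 0.0, 0.0, 0.004]
```

View pics/s13.png

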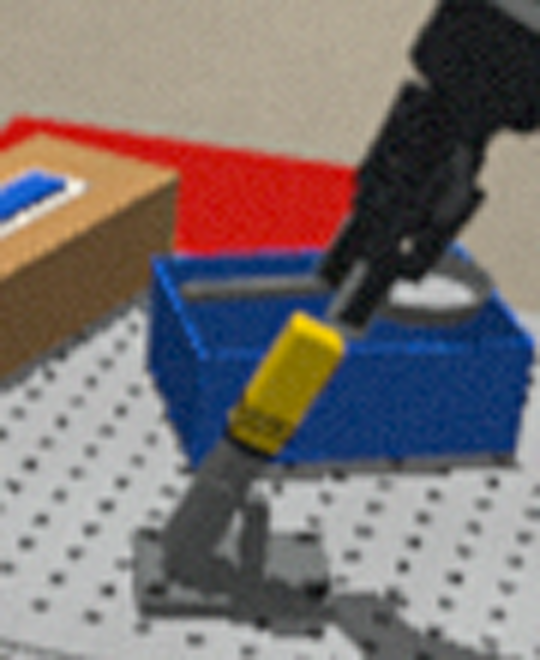

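View pics/t13.png

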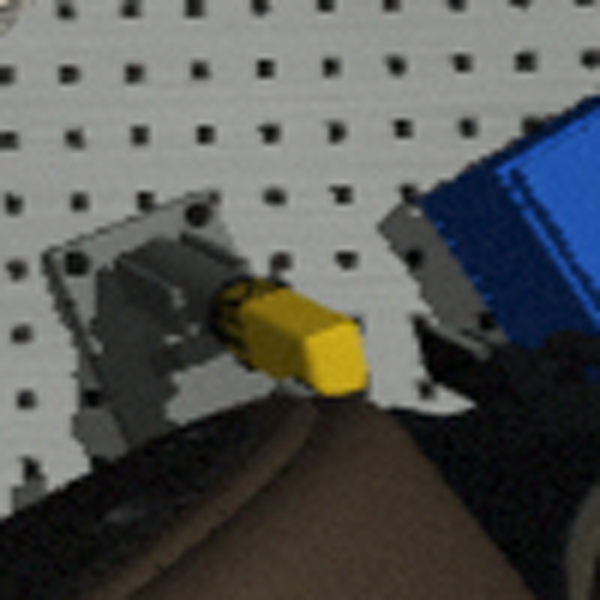

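In the side view the gripper axis lines up with the probe axis, with fingers at (350,290) and the handle end at (320,330). I'll advance and grip.

Emit:
jog_arm(increments=[0,0,2,0,0,0,0.6,0,0,4,0,0,0,0.6,0,0,5.5,0,0,0,0.6,0,0,6.2,0,0,0,0.6,0,0,6.2,0,0,0,0.6])

```text
t: 19.05
ee_pos: [0.4673, -0.3699, 0.1115]
tcp_rot: [-0.035, 0.963, 0.16, 0.213]
force: [1.0, 0.5, 0.1]
opening: 0.0511
```

Run:
```python
from h import *
from pr import *
s=get_state();print(s['t'],s['ee_pos'],s['opening'],s['force'])
S,_=read_camera("side");crop(S,(255,60,345,170),6,"s14.png")
```

```text
19.05 [ 0.46730883 -0.36988846  0.11149981] 0.05106164206968862 [0.99436619 0.53194807 0.1224457 ]
```

View pics/s14.png

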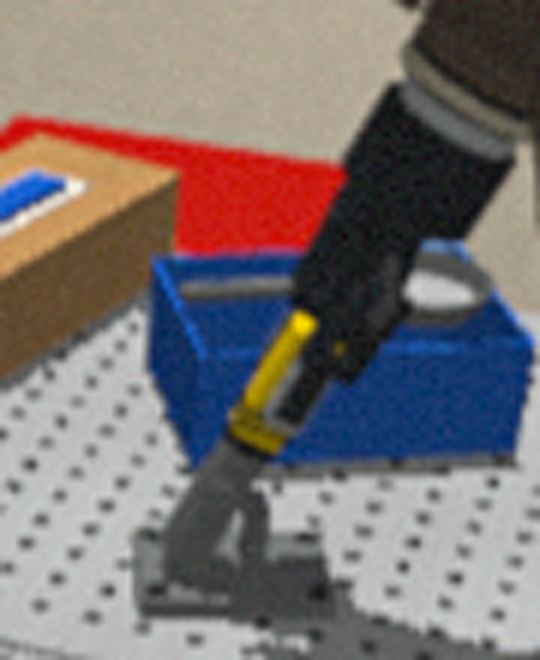

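Emit:
jog_arm(increments=[0,0,0,0,0,0,0,0,0,0,0,0,0,0,0,0,0,0,0,0,0,0,0,0,0,0,0,0,0,0,0,0,0,0,0,0,0,0,0,0,0,0], force=60)

```text
t: 19.7
ee_pos: [0.4673, -0.3706, 0.1129]
tcp_rot: [-0.034, 0.963, 0.16, 0.214]
force: [-3.1, -0.8, 6.5]
opening: 0.0236
```

Run:
```python
from h import *
from pr import *
s=get_state();print(s['t'],s['ee_pos'],s['opening'],s['force'],s['ft_torque'])
S,_=read_camera("side");crop(S,(255,60,345,170),6,"s15.png")
```

```text
19.7 [ 0.467266   -0.37056742  0.11287153] 0.023641215001540015 [-3.09766055 -0.84122356  6.5233314 ] [0.07711369 0.25176658 0.03729886]
```

View pics/s15.png

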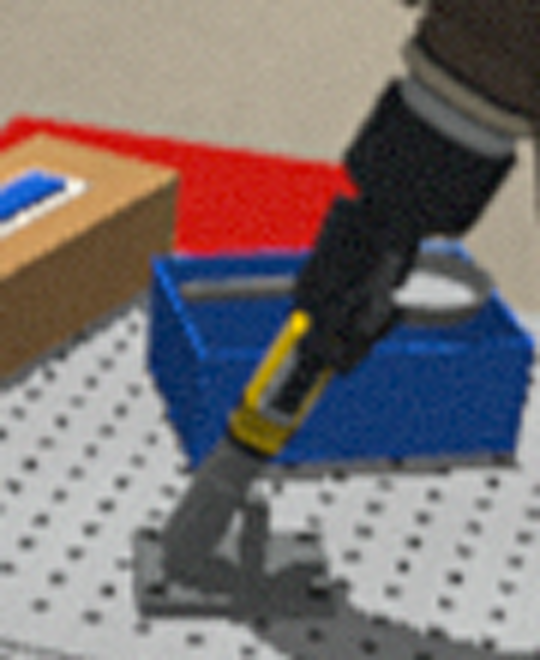

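The probe is gripped across its 24 mm thickness (opening 23.6 mm). I'll draw it out along the axis.

Emit:
jog_arm(increments=[0,0,-1,0,0,0,0,0,0,-2,0,0,0,0,0,0,-3,0,0,0,0,0,0,-4,0,0,0,0,0,0,-5,0,0,0,0,0,0,-6,0,0,0,0,0,0,-7,0,0,0,0,0,0,-8,0,0,0,0,0,0,-9.5,0,0,0,0,0,0,-9.5,0,0,0,0])

```text
t: 20.75
ee_pos: [0.4289, -0.3841, 0.2009]
tcp_rot: [-0.033, 0.963, 0.16, 0.214]
force: [1.0, 0.0, -1.6]
opening: 0.0233
```

Run:
```python
from h import *
from pr import *
s=get_state();print(s['t'],s['joint_pos'].round(2),s['ee_pos'],s['opening'],s['force'],s['ft_torque'])
S,_=read_camera("side");crop(S,(255,40,345,170),5,"s16.png")
p,R0=cur();print(R0.as_matrix().round(3))
for X in((.5,-.25,.32),(.607,0,.28),(.607,0,.22)):show(X,down(18.6))
```

```text
20.75 [-1.03  0.42  1.85  0.58  0.85 -0.18] [ 0.4289012  -0.38409989  0.20091209] 0.0233161335812425 [ 0.96555034  0.00646393 -1.61610323] [-0.06666118  0.25421923 -0.01331283]
[[ 0.857  0.322  0.402]
 [ 0.293 -0.947  0.132]
 [ 0.423  0.005 -0.906]]
[ 0.5  -0.25  0.32] -> [15.091, -10.325, -6.254, 0.004, -0.437, 0.004]
[0.607 0.    0.28 ] -> [29.899, -30.574, 4.978, 0.004, -0.437, 0.004]
[0.607 0.    0.22 ] -> [27.36, -30.601, 10.414, 0.004, -0.437, 0.004]
```

View pics/s16.png

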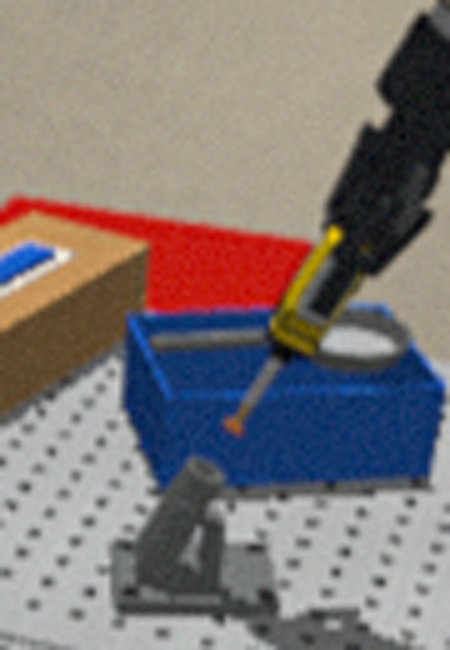

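The probe is out of the sleeve, with its copper foot at about (233,425) in the crop. I'll carry it high and upright to above the ring.

Emit:
jog_arm(increments=[15.1,-10.3,-6.2,0,-0.437,0,0,15.1,-10.3,-6.2,0,-0.437,0,0,15.1,-10.3,-6.2,0,-0.437,0,0,15.1,-10.3,-6.2,0,-0.437,0,0,29.9,-30.6,5,0,-0.437,0,0,29.9,-30.6,5,0,-0.437,0,0,29.9,-30.6,5,0,-0.437,0,0,29.9,-30.6,5,0,-0.437,0,0,29.9,-30.6,5,0,-0.437,0,0,29.9,-30.6,5,0,-0.437,0,0,29.9,-30.6,5,0,-0.437,0,0,29.9,-30.6,5,0,-0.437,0,0])

```text
t: 22.0
ee_pos: [0.6069, 0.0013, 0.2789]
tcp_rot: [0.002, 0.986, 0.164, -0.0]
force: [-0.1, -1.0, -1.1]
opening: 0.0236
```

Run:
```python
from h import *
from pr import *
s=get_state();print(s['t'],s['joint_pos'].round(2),s['ee_pos'],s['opening'],s['force'],s['ft_torque'])
S,_=read_camera("side");np.save("s17.npy",S);crop(S,(180,90,280,210),6,"s17.png")
T,_=read_camera("top");crop(T,(190,80,310,220),5,"t17.png")
print(cur()[1].as_matrix().round(3))
x,y,z=s['ee_pos']; f=lambda X:((proj("side",X)-[180,90]+.5)*6).round(1)
for dz in(-.09,-.02,.0,.05):print(dz,f((x,y,z+dz)))
```

```text
22.0 [-0.1   0.42  1.54 -0.    1.18  1.14] [0.60691888 0.00128627 0.27894726] 0.023615960059679534 [-0.08363926 -1.01370253 -1.13810245] [0.03444534 0.02374765 0.0016492 ]
[[ 0.947  0.321  0.001]
 [ 0.321 -0.947 -0.004]
 [-0.001  0.004 -1.   ]]
-0.09 [164.4 386.3]
-0.02 [153.5 228.7]
0.0 [150.1 180.5]
0.05 [141.3  53.2]
```

View pics/s17.png

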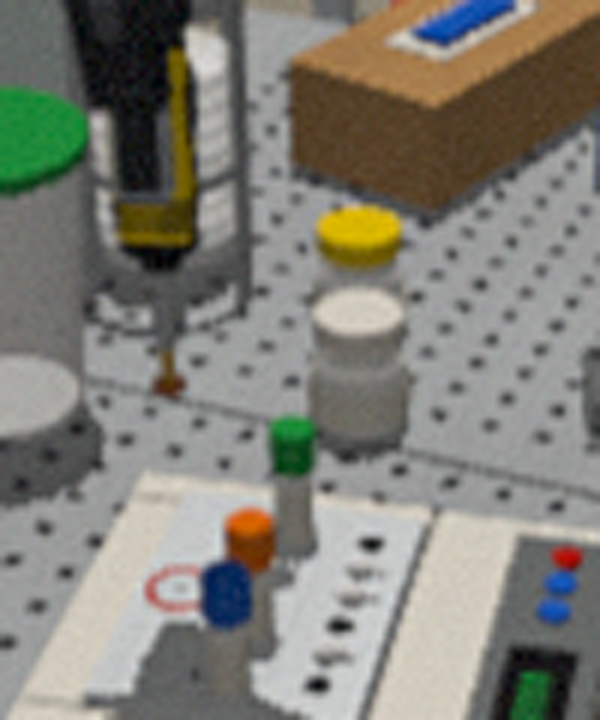

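View pics/t17.png

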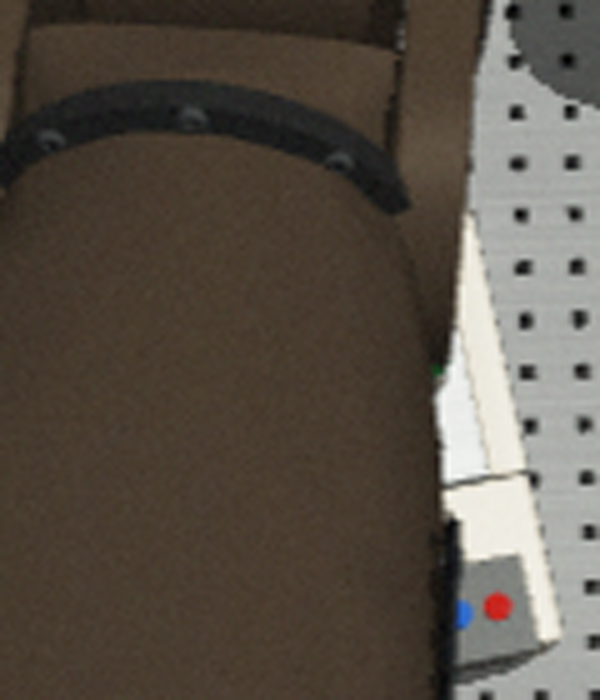

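Run:
```python
from h import *
S=np.load("s17.npy"); crop(S,(192,110,224,160),14,"s17b.png")
h=cv2.cvtColor(S,cv2.COLOR_RGB2HSV).astype(int)
for v in range(118,158):
    row=S[v,196:218].astype(int); print(v,' '.join(f"{r//10:02d}/{b//10:02d}" for r,g,b in row))
```

```text
118 13/13 15/14 11/11 06/05 02/02 02/02 02/02 02/02 00/01 02/02 04/04 07/08 07/06 10/02 11/00 10/00 07/04 14/14 16/15 15/15 13/13 10/10
119 09/09 12/11 10/09 06/06 02/03 00/01 01/01 03/03 01/01 02/01 04/04 06/07 07/06 10/03 11/00 10/00 08/03 11/11 13/13 11/11 08/09 07/07
120 07/08 08/08 08/07 06/06 03/03 02/02 02/02 02/01 01/02 01/02 03/03 06/07 06/07 10/03 11/00 10/00 08/02 08/07 08/08 07/07 07/08 10/10
121 12/12 11/11 09/08 07/08 04/04 02/03 02/02 02/03 03/03 03/03 04/04 07/08 07/07 10/03 11/00 10/00 06/00 07/06 09/09 11/11 13/13 14/14
122 15/14 16/16 12/11 09/07 07/07 05/06 06/06 06/07 06/06 06/06 07/07 08/08 09/05 11/02 11/00 09/00 05/02 10/10 16/16 17/16 17/17 16/15
123 13/13 17/16 12/10 07/05 06/05 06/06 06/06 06/06 06/06 06/06 06/06 06/07 07/04 08/01 08/01 06/00 05/03 12/12 17/17 18/17 16/15 15/15
124 13/13 15/15 09/09 06/03 07/01 08/01 09/02 09/03 08/02 09/02 08/03 07/03 06/01 06/01 06/00 06/00 05/03 13/13 16/15 16/15 16/15 17/16
125 15/14 17/17 12/12 06/04 07/00 08/01 08/00 08/00 09/01 08/00 08/00 07/00 06/00 06/00 06/01 05/01 05/03 14/14 16/16 17/16 17/16 17/17
126 13/13 17
[... 3639 characters left out ...]
16 16/16 16/16 15/15
153 11/12 12/12 12/12 14/14 15/15 16/16 15/15 16/16 16/16 12/11 08/05 08/01 08/01 08/03 10/07 14/14 16/16 16/16 16/16 16/16 16/16 15/16
154 12/13 12/12 11/11 13/13 12/12 13/13 12/12 14/14 14/14 10/08 07/03 07/01 07/01 07/02 09/06 14/14 16/16 16/16 15/15 15/15 16/16 16/16
155 14/14 14/14 14/14 14/15 12/13 13/13 13/13 13/13 11/12 09/08 08/05 08/04 07/03 10/06 12/11 15/15 16/16 16/16 16/16 16/16 16/16 16/16
156 11/11 08/09 12/13 15/15 15/15 15/15 16/15 15/15 13/13 12/12 13/12 11/10 09/08 08/07 11/11 13/13 14/14 14/14 15/15 15/15 16/16 16/16
157 12/12 08/08 12/12 15/16 15/16 16/16 15/16 15/15 13/13 13/13 14/14 14/14 13/13 12/13 13/13 12/12 13/13 11/11 12/12 12/13 14/14 14/14
```

View pics/s17b.png

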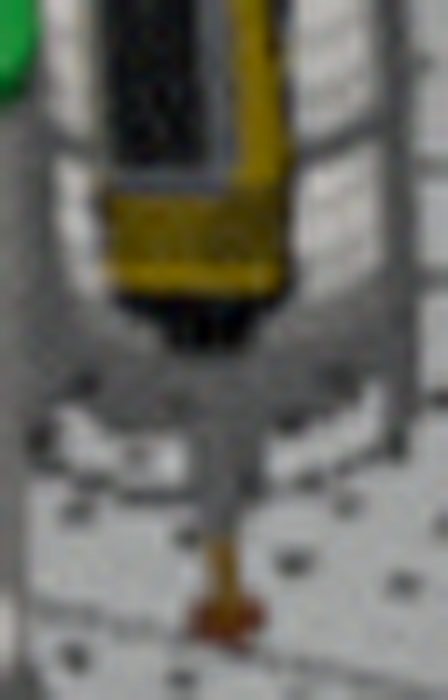

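Handle, plug and foot lie on a near-vertical line (205.8,126) to (207.5,154), which puts the tilt under about 1°. The foot sits about 1.5 mm towards −x of the tool axis. I'll descend to about 10 mm above the block.

Run:
```python
from plan import *
print(get_state()['ee_pos'])
for z in (.24,.187):show((.6084,.0005,z),down(18.6))
```

```text
[ 6.06726201e-01 -3.26579312e-04  2.79554188e-01]
[6.084e-01 5.000e-04 2.400e-01] -> [0.187, -0.042, 3.955, 0.004, 0.001, 0.002]
[6.084e-01 5.000e-04 1.870e-01] -> [0.19, -0.065, 9.255, 0.004, 0.001, 0.002]
```

Emit:
jog_arm(increments=[0.19,-0.04,2,0.004,0.001,0,0,0.19,-0.04,4,0.004,0.001,0,0,0.19,-0.05,6,0.004,0.001,0,0,0.19,-0.06,8,0.004,0.001,0,0,0.19,-0.065,9.2,0.004,0.001,0,0,0.19,-0.065,9.2,0.004,0.001,0,0,0.19,-0.065,9.2,0.004,0.001,0,0])

```text
t: 22.8
ee_pos: [0.6086, -0.0001, 0.1882]
tcp_rot: [0.0, 0.987, 0.162, 0.001]
force: [1.1, -0.1, -1.1]
opening: 0.0233
```

Run:
```python
from h import *
from plan import *
s=get_state();print(s['t'],s['ee_pos'],s['force'],s['ft_torque'])
S,_=read_camera("side");crop(S,(190,130,240,205),9,"s18.png")
S2,_=read_camera("side");x,y,z=get_state()['ee_pos']
f=lambda X:((proj("side",X)-[190,130]+.5)*9).round(1)
print(x,y,z,"foot pred",f((x-.0013,y-.0004,z-.0908)),"ring",f((.607,0,.085)),((np.array([209.19,187.86])-[190,130]+.5)*9))
print(cur()[1].as_matrix().round(3))
```

```text
22.8 [ 6.08638983e-01 -8.96498512e-05  1.88214250e-01] [ 1.05453184 -0.10508896 -1.08745857] [-0.00354119 -0.04389034  0.03604402]
0.6088175471402112 0.00023859718332167442 0.18864686477525697 foot pred [176.1 490.3] ring [180. 527.] [177.21 525.24]
[[ 0.947  0.321  0.002]
 [ 0.321 -0.947 -0.   ]
 [ 0.002  0.001 -1.   ]]
```

View pics/s18.png

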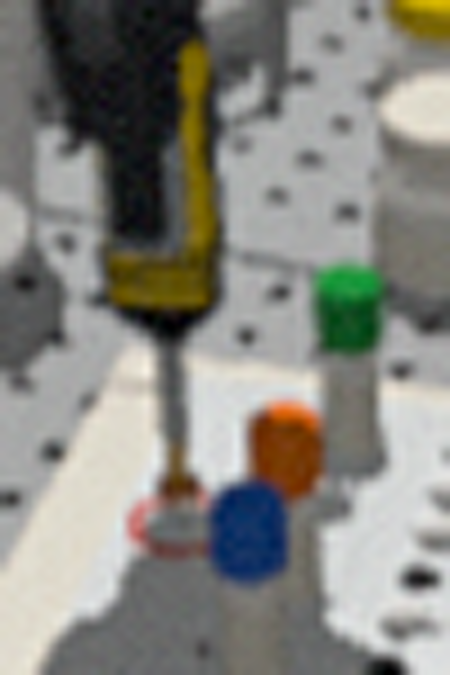

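The foot is above the ring centre, at (178,488) with the ring at about (178,526). Now I'll press with force checks.

Emit:
jog_arm(increments=[0,0,0.3,0,0,0,0,0,0,0.6,0,0,0,0,0,0,0.9,0,0,0,0,0,0,1.1,0,0,0,0,0,0,1.1,0,0,0,0])

```text
t: 23.4
ee_pos: [0.6087, 0.0003, 0.1772]
tcp_rot: [0.0, 0.987, 0.163, 0.001]
force: [0.4, 0.1, -1.2]
opening: 0.0229
```

Emit:
jog_arm(increments=[0,0,0.1,0,0,0,0,0,0,0.2,0,0,0,0,0,0,0.2,0,0,0,0])

```text
t: 23.7
ee_pos: [0.6088, 0.0003, 0.1753]
tcp_rot: [0.0, 0.987, 0.163, 0.001]
force: [0.2, 0.4, 0.1]
opening: 0.0235
```

Emit:
jog_arm(increments=[0,0,0.1,0,0,0,0,0,0,0.1,0,0,0,0])

```text
t: 23.9
ee_pos: [0.6088, 0.0003, 0.1744]
tcp_rot: [0.0, 0.987, 0.163, 0.001]
force: [-0.4, -1.0, 1.6]
opening: 0.0234
```

Emit:
jog_arm(increments=[0,0,0.1,0,0,0,0,0,0,0.1,0,0,0,0])

```text
t: 24.1
ee_pos: [0.6088, 0.0002, 0.1734]
tcp_rot: [0.0, 0.987, 0.163, 0.001]
force: [0.2, 0.8, 1.8]
opening: 0.0234
```

Emit:
jog_arm(increments=[0,0,0.1,0,0,0,0,0,0,0.1,0,0,0,0])

```text
t: 24.3
ee_pos: [0.6089, 0.0003, 0.1724]
tcp_rot: [0.0, 0.987, 0.163, 0.001]
force: [-0.8, 0.1, 2.3]
opening: 0.0235
```

Run:
```python
from h import *
fz=[]
for i in range(6):
    S,_=read_camera("side"); s=get_state(); fz.append(s['force'][2]); 
print(s['t'],s['ee_pos'],s['force'],np.round(fz,2)); crop(S,(190,130,240,205),9,"s19.png")
```

```text
24.6 [6.08875615e-01 2.53275571e-04 1.72438092e-01] [0.06672934 0.06409528 3.21259882] [2.97 1.91 2.26 2.97 2.87 3.21]
```

View pics/s19.png

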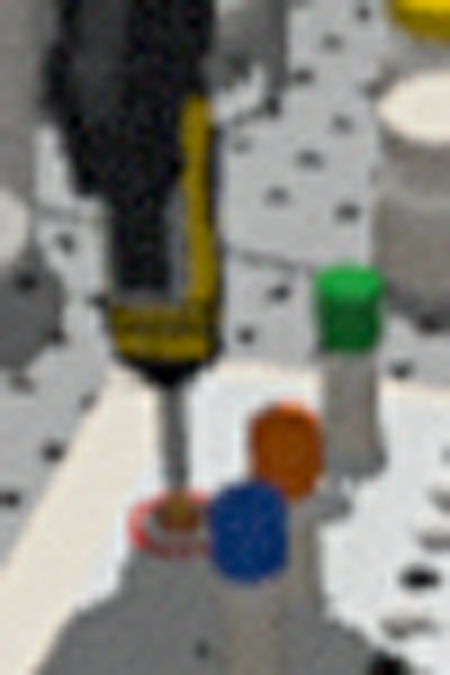

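Emit:
jog_arm(increments=[0,0,0.05,0,0,0,0,0,0,0.05,0,0,0,0])

```text
t: 24.8
ee_pos: [0.6089, 0.0003, 0.1719]
tcp_rot: [0.0, 0.987, 0.163, 0.001]
force: [-0.9, -0.4, 3.3]
opening: 0.0234
```

Run:
```python
from h import *
fz=[]
for i in range(16):
    S,_=read_camera("side"); s=get_state(); fz.append(s['force'][2]) 
T,_=read_camera("top")
print(s['t'],s['ee_pos'],s['force'],s['ft_torque'],s['opening'],np.mean(fz),np.std(fz)); crop(S,(110,100,310,330),2.6,"s20.png"); crop(S,(196,160,226,196),16,"s20b.png")
```

```text
25.6 [6.08881216e-01 2.52914756e-04 1.71922760e-01] [-0.38607923 -0.74923108  3.15771486] [0.03963528 0.16616288 0.02691477] 0.02364867591599177 3.0633620934306647 0.5837710442295203
```

View pics/s20.png

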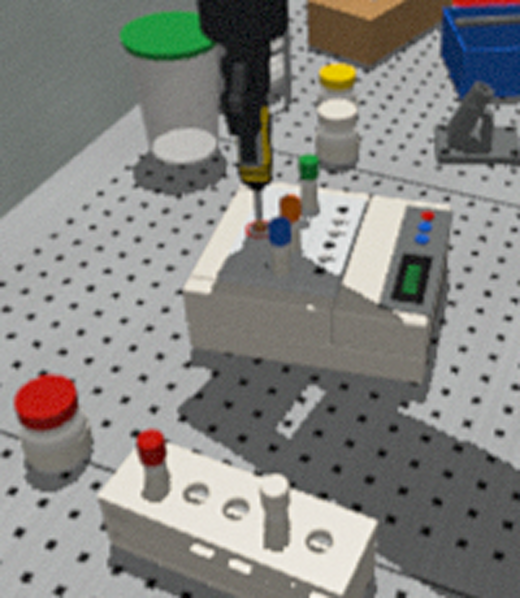

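View pics/s20b.png

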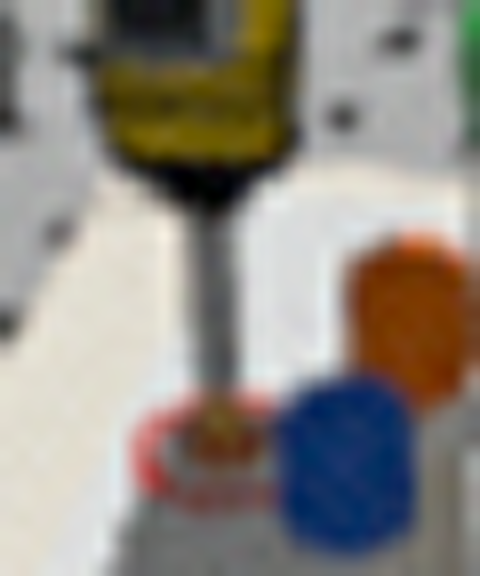

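Run:
```python
from h import *
S=np.mean([read_camera("side")[0].astype(float) for _ in range(4)],0)
for v in range(182,195):
    print(v,' '.join(f"{int(r):3d}/{int(g):3d}/{int(b):3d}" for r,g,b in S[v,203:216]))
c=np.array([.607,0,.085])
for nm,r in(("foot",.007),("in",.012),("out",.015)):
    a=np.linspace(0,2*np.pi,72); q=np.array([proj("side",c+[r*np.cos(t),r*np.sin(t),0]) for t in a]); print(nm,q.min(0).round(1),q.max(0).round(1),q.mean(0).round(1))
```

```text
182 225/221/208 224/221/208 223/220/215 220/222/222 195/199/200 125/128/128  81/ 83/ 85  93/ 95/ 95 196/200/201 222/226/226 221/223/223 220/222/222 222/225/224
183 225/220/208 223/221/210 220/222/220 222/227/228 210/214/216 134/137/136  86/ 88/ 89 104/106/108 200/205/204 225/229/227 223/226/223 194/198/202 168/173/180
184 225/221/210 223/223/218 221/225/226 224/227/227 216/197/197 158/130/123 104/ 86/ 73 129/104/ 96 197/159/157 218/182/181 191/185/189 124/134/151  63/ 77/109
185 223/222/212 221/223/220 215/195/196 210/174/173 180/128/126 138/ 91/ 78 110/ 81/ 44 116/ 78/ 48 155/ 93/ 82 169/107/105 122/106/125  57/ 71/108   7/ 40/ 92
186 222/224/217 216/194/191 207/136/134 171/ 99/ 97 119/ 71/ 67  93/ 65/ 42  99/ 76/ 30  95/ 69/ 28  98/ 70/ 55  93/ 70/ 69  52/ 56/ 89  16/ 44/ 98   4/ 43/ 93
187 222/224/221 208/152/151 198/121/117 141/110/112  91/ 70/ 66  83/ 50/ 27  95/ 63/ 27  91/ 59/ 22  89/ 54/ 29  82/ 62/ 58  42/ 50/ 84  10/ 45/ 96  13/ 48/100
188 218/223/222 201/137/134 174/107/103 124/112/112  91/ 81/ 77  87/ 55/ 40  93/ 55/ 33  93/ 52/ 34  92/ 55/ 38 101/ 88/ 83  57/ 65/ 96  14/
[... 417 characters left out ...]
04/ 72/ 70 100/ 75/ 73 106/ 82/ 81 106/ 84/ 82  58/ 56/ 90  16/ 46/ 95   6/ 44/ 96
192 186/188/188 128/132/130 106/107/110 107/108/108 107/102/102 104/ 96/ 95 102/ 97/ 95 105/ 96/ 97 107/108/107 112/111/110  71/ 82/100  26/ 52/ 96  10/ 45/ 98
193 149/151/153 103/107/105 103/107/105 106/109/108 107/108/109 107/109/110 106/109/109 106/110/109 107/109/108 107/110/107  94/ 98/104  54/ 69/ 99  26/ 49/100
194 148/149/150 104/105/104 106/106/106 108/109/108 107/108/107 108/110/110 106/107/106 106/107/106 107/107/109 107/109/105 108/109/108  95/ 99/108  74/ 83/104
foot [206.8 186.4] [212.2 189.7] [209.5 188. ]
in [204.8 185.3] [214.2 190.9] [209.4 188.1]
out [203.6 184.6] [215.3 191.6] [209.4 188.1]
```

```bash
python3 -c "
from rig import *
print(get_state()['t'],sign_off())"
```

```text
the job is handed in; nothing more can be done
25.85 None
```

The job is done and handed in at about 25.9 s of the 69 s allowed, with the arm still holding the probe upright on the heater. `sign_off` gave no verdict.

- **Tubes:** Blue went into well 1, then orange into well 2. Each reached the floor at the predicted height, pressing about 10 N (blue) and 14.5 N (orange) before release. The blue cap matched its predicted fully-home position to about 0.1 px. The orange cap was up to 0.8 px off, which I put down to the blue cap partly hiding it.
- **Probe position:** I drew the probe out along its sleeve and set its foot inside the red ring. The last pictures show it roughly 1–1.5 mm off centre, with about 3 mm to spare. Its tilt in the side view, measured before lowering, was under about 1°.
- **Probe pressure:** The press is about 4.3 N after allowing for an assumed probe weight. That puts the foot about 5.4 mm in by force. By arm height it is about 4.6 mm. The two bracket half-way but do not quite agree.
- **Not fully checked:** The arm hid the heater from the top camera, so the last checks rest on the side view and the force reading. The white- and red-capped rack tubes, the green-capped tube and the jars looked undisturbed. The tweezers were out of view at the end, so I did not check them again.

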